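# Drag a board carton out from under a bench shelf with a pull hook

### The job

Pick up the orange-handled pull hook, reach it in under the wire shelf, hook it over the upright white panel in the blue carton and drag the carton forward along the dark plate until its front is square and snug against both rubber stops, pulling it home with a steady, gentle pull of about 10 N. The jar inside must stay standing; then stand the hook upright back on the yellow mat and let go. Move the carton with the hook only, never bang or press it hard into the stops, and leave the bottle, tin and screwdriver undisturbed.

Things in the scene. Friction and masses are not known exactly. Their poses are not given: they have to be found in the camera images.
- rack: Fixed dark steel plate, 420 (x) by 220 (y) by 4 thick, on the bench, with an open-sided wire shelf over its rear. Origin on the bench under the plate, which spans local x -200 to +220 mm. Local -x points out of the front opening, the way the carton is pulled. Shelf posts, 10 thick, stand at x = -30 and +210, y = +-104; nothing is overhead in front of x = -35.
- opening (a point): Middle of the shelf's front edge, at the underside of its rods: 137 mm above the bench, at x = -30 mm of the rack. The rods (6 to 8 mm thick) run back level from here to rack x = +210; the free height under them is 133 mm above the plate.
- stop: Fixed pair of black rubber stops joined by a low red strip, near the plate's front edge. Origin midway between them on the plate's top (4 mm above the bench), in the plane of the faces that the carton comes to rest on (rack x = -160 mm); axes as the rack's. Each is 24 wide, 20 deep (toward -x), 36 high, centred at y = +-45 mm. Rigid: the pull rises steeply once the carton is flat on both.
- carton: Loose blue open carton, 150 long (x), 120 wide (y), 62 high, walls and floor 4 thick but its front wall (local -x) only 30 high; about 0.4 to 0.8 kg (varies), starting under the shelf, slightly turned. Origin at the centre of its underside. Boards (a fixed green block at x +2 to +67, y -53 to -3, 40 high) and the jar fill the rear, x > -2. Drags with 1 to 6 N.
- panel_rearmost (a point): White panel across the carton, 110 wide, 4 thick, its top edge (the lip to hook) 62 mm above the carton's underside. It is fixed fast, but how far back differs each time and is not told: its middle lies 8 to 44 mm behind the carton's front face. This point is at lip height, on the carton's middle, at the hindmost of these, 44 mm behind the front. Look, or feel with the hook. The carton is free from 46 to 73 mm behind the front.
- front (a point): Middle of the carton's front face at the bottom edge; axes as the carton's. Home is where this lies at x = 0 of the stop's frame and the carton is pressed on both stops.
- jar: Loose amber jar with white cap, 40 diameter, 62 high, 90 g, standing in the carton's rear left part. Origin at the centre of its underside.
- hook: Loose pull hook, 0.22 kg, standing on the mat. Handle: orange block 80 long (x), 24 wide (y), 40 high, centred on the origin (at its underside). From its top a steel bar, 14 wide, z 32 to 40 mm, runs along +x to x = 220, where a blade, 4 thick and 40 wide, hangs down to z = 0 (32 mm below the bar). It can turn a degree or two in the grip.
- grip (a point): A good place to grip the handle, across its 24 mm width: 20 mm ahead of the hook's origin and 24 mm above its underside; axes as the hook's (+x towards the blade). The centre of mass lies some 25 mm ahead of here.
- blade (a point): Middle of the lower edge of the hook's blade (its mid thickness), 220 mm ahead of the hook's origin.
- mat: Fixed yellow mat, 400 (x) by 200 (y) by 3 mm. Origin at the centre of its underside on the bench.
- flask: Bystander: clear bottle with red cap, 52 diameter, 110 high, standing on the bench beside the plate. Origin at the centre of its underside.
- tin: Bystander: metal tin, 60 diameter, 50 high, standing on the bench beside the plate. Origin at the centre of its underside.
- driver: Bystander: screwdriver lying on the bench beyond the mat, along its own x. Origin under its middle.
Mind the look-alikes: they are no part of the job. There is more than one size of the carton; the one meant has the size given above.

How it is judged:
On the way, in this order (a step that is already met when the one before it is completed fails the run):
1. the hook is held clear of the mat (contact force between the fingers and hook above 1 N and z of hook in the frame of mat above 0.03 m), for 0.2 s.
2. the held hook is dragging the carton, at least 60 mm so far (contact force between the fingers and hook above 1 N and contact force between hook and carton above 0.3 N and distance of carton from where it was at the start of the episode above 0.06 m), for 0.1 s.
3. the held hook pulls the carton snug on the stops, with over 3 N, square (contact force between the fingers and hook above 1 N and contact force between hook and carton above 1 N and contact force between carton and stop above 3 N and angle between the x axis of carton and the x axis of stop, either way round below 0.035 rad), for 0.3 s.
At the end, for the whole second after the job is handed in: The carton is flat on the plate, its front within 4 mm of the stop faces, square to them within 2 degrees, at most 35 mm off centre and at rest; the jar stands upright in it; the hook stands upright and at rest on the yellow mat, handle centre and blade both within the mat's edges (x of front in the frame of stop between -0.003 and 0.004 m and y of front in the frame of stop between -0.035 and 0.035 m and z of front in the frame of stop between -0.003 and 0.004 m and angle between the x axis of carton and the x axis of stop, either way round below 0.035 rad and linear speed of each of carton, hook below 0.01 m/s and x of jar in the frame of carton between -0.07 and 0.07 m and y of jar in the frame of carton between -0.055 and 0.055 m and z of jar in the frame of carton between 0 and 0.012 m and angle between jar's own z axis and vertical below 0.1 rad and x of hook in the frame of mat between -0.2 and 0.2 m and y of hook in the frame of mat between -0.1 and 0.1 m and x of blade in the frame of mat between -0.2 and 0.2 m and y of blade in the frame of mat between -0.1 and 0.1 m and z of hook in the frame of mat between 0 and 0.008 m and angle between hook's own z axis and vertical below 0.08 rad); the robot touches nothing.
It fails at once if the gripper or arm touches the carton (contact force between any of the fingers, the arm and carton above 1 N).
It fails at once if the carton is banged or pressed into the stops with more than 30 N (contact force between carton and stop above 30 N).
It fails at once if the carton or the jar is tipped by more than about 17 degrees (angle between any of jar, carton's own z axis and vertical above 0.3 rad).
It fails at once if the bottle, tin or screwdriver is moved by more than 20 mm (distance of any of flask, tin, driver from where it was at the start of the episode above 0.02 m).
It also fails if it takes over 67 s, if anything falls off the work surface, if the arm or the gripper's body presses on something with over 40 N, if the wrist force passes 120 N, or if a joint passes its speed limit or range.

### The arm

A 7-joint arm with a two-finger parallel gripper is mounted at the origin on the work surface. World frame = base frame: x ahead of the robot, y to its left, z up, the work surface at z = 0. Lengths are in m, angles in rad, forces in N, time in s.
With the tool pointing down it reaches from about 0.4 to 0.9 m from the base axis. Payload 5.5 kg.
Tool frame: the origin (TCP) lies on the mounting face of the last link; the fingertips stand 173 mm ahead of it and the grasp point (between the pads) lies 155 mm ahead of it; x points along the fingers, y is the direction in which the jaws open and shut, and the axes are right-handed (so a half turn about x gives the same grasp; the last joint's range is limited). The gripper opens to 85 mm and grips with 20 to 120 N. Pads are 22 mm wide; open, the fingers measure 114 mm over their backs; the gripper's body (76 mm by 85 mm) begins 54 mm behind the grasp point. The pads swing forward as they close: fully open they stand 13 mm farther back than shut.
Start: joints at [1.387, 0.501, -0.427, 1.55, 0.221, 1.138, -0.21], TCP at [0.281, -0.586, 0.405] pointing down, gripper open.
Joint ranges: [-2.88, 2.88], [-0.31, 2.03], [-1.54, 1.56], [0.2, 2.42], [-1.41, 4.55], [0.19, 2.02], [-2.57, 2.57]. Speed limits (rad/s): [2.57, 2.57, 3.14, 3.14, 3.14, 3.14, 3.14].

### API

Orientations are given as [roll, pitch, yaw] about the fixed x, y, z axes, in that order (R = Rz(yaw) Ry(pitch) Rx(roll)).
In Python, from rig import ctrl, imaging, finish_job gives the robot as it stands.
- The arm moves only by the tool step_arm, never from a script. Its argument "series" is a list of rows, each a list of 3 entries, a list of its own where there are three numbers: the turn, a rotation vector about the tool's x, y, z in degrees, then the shift along the tool's x, y, z in m, then the finger opening in m, from 0 to 0.0854. A call has 1 to 10 rows; each row shifts and turns the commanded pose from where the row before left it, along the tool's axes as they then stand; what a row does not reach is not made up. A row lasts 1/12 s, in which the tool goes at most 41.7 mm and 7.16 degrees, less where a joint would pass 70% of its speed; a pose out of reach is approached as far as the arm can. A call is refused whole if a number of a shift passes 0.0417 or a number of a turn 7.16, either way. A call with a gripper value outside its range is refused whole. The fingers move at their own pace and stop on an object; "force" is the grip in N (left out, the last holds). Time passes only in rows, so rows that do not move let the fingers close. It gives the time, the measured TCP pose, the force and the opening at its end, in the units of the state.
- ctrl.get_obs(): the state, without advancing time (a new reading comes with each control period).
- imaging.camera(name): name is "scene" or "top"; returns a dict with "frame" (480x640x3 uint8, red, green, blue), "intrinsics" (3x3 intrinsics, pixels), "dist_coeffs" ([k1, k2, p1, p2, k3] as OpenCV has them; the pictures are not rectified), "R" (3x3) and "t" (3): a world point X has camera coordinates R X + t. Camera axes: x right, y down, z forward; pixel columns grow to the right and rows downward; lengths in m; the calibration is good to about 2 mm. A picture is of the moment at which its call begins. There is no depth.
- finish_job(): hands the job in, once; it reports no verdict.
The state is a dict: "time_s": time; "qpos": joint angles; "qd": joint speeds; "effort": joint torques, N m; "tool_pos": TCP position; "tool_rot": TCP orientation; "wrist_force": force on the tool from outside, world axes, zero at the start; "torque": the same for the moment, N m; "opening": finger opening in m.
Only numpy, scipy, OpenCV 4.12 (cv2) and the standard library are available. Lean on these libraries where they do the work, as an engineer would, in place of code of your own. Each camera call takes 0.05 s, during which the arm holds its last target.

## Working session

There is one attempt and no reset: what is moved stays moved. The work goes in short steps, Python scripts to look and compute and a tool call to move; the robot and the scene stay as the last step left them, time stands still between calls to the robot, and variables do not carry over. Pictures are saved under pics/ and viewed, and the job is handed in when it is done.

Besides the shell and the picture viewer there is one more tool, called after "Request:" as a command line: name --argument value ..., lists and objects as JSON in quotes. step_arm: Moves the arm, as the interface text tells. Its arguments: {"type":"object","properties":{"series":{"type":"array","items":{"type":"array"}},"force":{"type":"number"}},"required":["series"]}

```bash
ls; mkdir -p pics
python3 - <<'E'
from rig import ctrl, imaging
import cv2,json
print(ctrl.get_obs())
for n in ("scene","top"):
    c=imaging.camera(n)
    cv2.imwrite(f"pics/{n}0.png",c["frame"][:,:,::-1])
    print(n,c["intrinsics"],c["dist_coeffs"],c["R"],c["t"])
E
```

```text
pics
{'time_s': 0.0, 'qpos': array([ 1.38719232,  0.50186012, -0.426761  ,  1.55144173,  0.22082   ,
        1.13830646, -0.21030176]), 'qd': array([-0.00032038,  0.00050911,  0.00120172,  0.00022985,  0.00138827,
       -0.00089999, -0.0024792 ]), 'effort': array([ 7.99925401e-04, -5.69517910e+01, -5.81612304e+00, -2.80940706e+01,
        1.06246272e-02,  1.18336931e-02,  1.15009954e-05]), 'tool_pos': array([ 0.28063449, -0.58590641,  0.4036521 ]), 'tool_rot': array([-1.58976574,  1.56883871,  1.99866429]), 'wrist_force': array([-0.18294021,  0.22983201, -0.36896573]), 'torque': array([ 0.00979386, -0.03672698, -0.02364009]), 'opening': 0.08536449336807189}
scene [[436.74508427   0.         315.73868561]
 [  0.         436.74508427 242.43721266]
 [  0.           0.           1.        ]] [-0.09164636  0.          0.          0.          0.        ] [[-0.87246706  0.48863064  0.00642874]
 [ 0.41350427  0.74520911 -0.52314205]
 [-0.26041399 -0.4537659  -0.85222125]] [ 0.3799137  -0.18910941  1.29080114]
top [[436.45566407   0.         316.68081116]
 [  0.         436.45566407 234.21106226]
 [  0.           0.           1.        ]] [-0.10438306  0.          0.          0.          0.        ] [[-0.02273353 -0.99965036 -0.01350371]
 [-0.99473613  0.02396758 -0.09962724]
 [ 0.09991606  0.01116775 -0.99493319]] [0.07049358 0.51329646 1.14427607]
```

View pics/scene0.png

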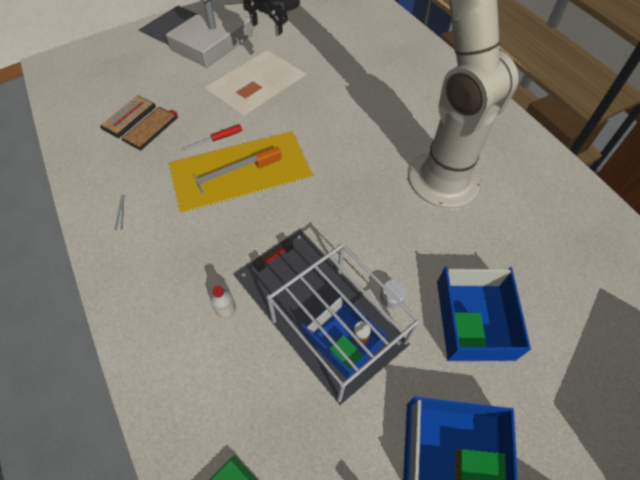

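View pics/top0.png

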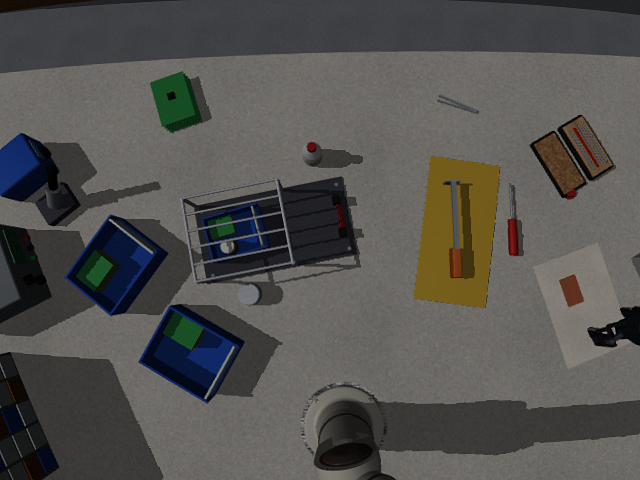

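Candidates for the carton (top view): under the shelf (235,235), a larger one at (117,265), and a larger one at (192,353). The one on the rack, under the shelf, fits the description. There is one hook, at (455,230) on the mat. I'll check close crops.

Run:
```python
import cv2
a=cv2.imread("pics/top0.png")
cv2.imwrite("pics/c1.png",cv2.resize(a[165:300,170:370],None,fx=4,fy=4,interpolation=cv2.INTER_CUBIC))
cv2.imwrite("pics/c2.png",cv2.resize(a[150:310,400:540],None,fx=3.7,fy=3.7,interpolation=cv2.INTER_CUBIC))
b=cv2.imread("pics/scene0.png")
cv2.imwrite("pics/c3.png",cv2.resize(b[220:405,200:420],None,fx=3.2,fy=3.2,interpolation=cv2.INTER_CUBIC))
```

```text
(no output)
```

View pics/c1.png

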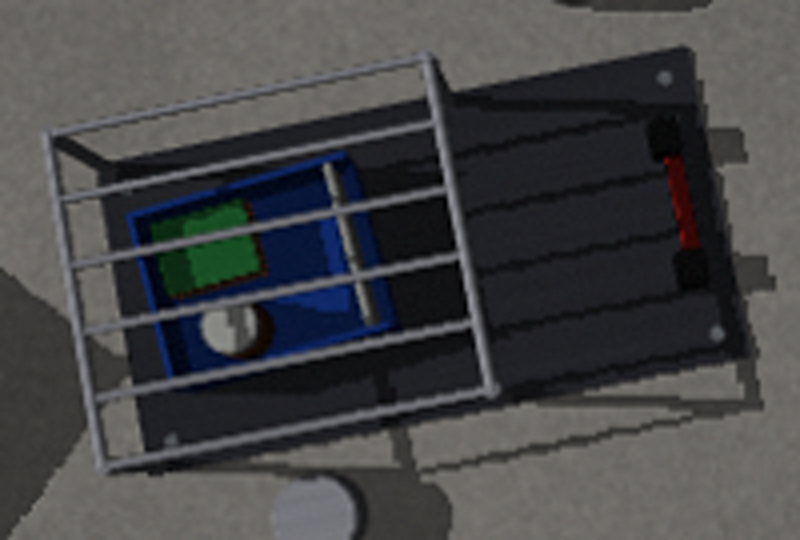

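View pics/c2.png

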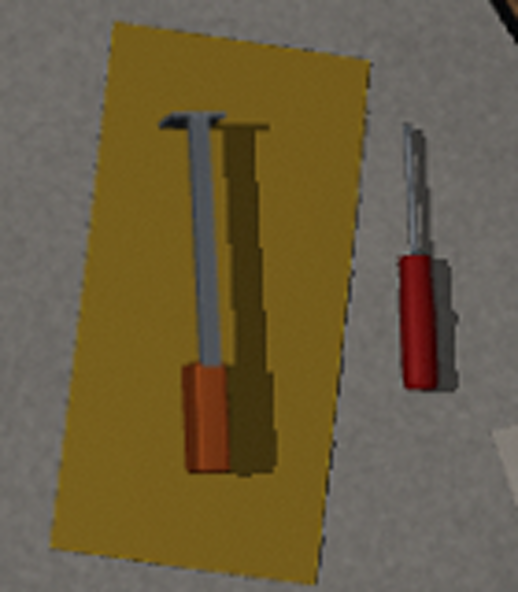

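View pics/c3.png

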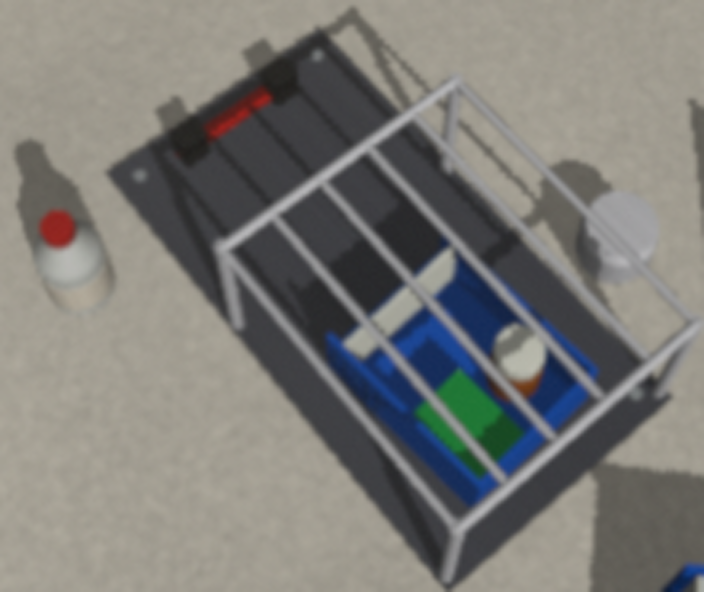

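```bash
cat > h.py <<'E'
from rig import ctrl, imaging
import cv2, numpy as np
from scipy.spatial.transform import Rotation as Rn
def ray(c,p):
    u=cv2.undistortPoints(np.array([[p]],float),c["intrinsics"],np.array(c["dist_coeffs"]))[0,0]
    R=np.array(c["R"]);t=np.array(c["t"])
    return -R.T@t, R.T@np.array([u[0],u[1],1])
def pl(c,p,z):
    o,d=ray(c,p); return o+d*(z-o[2])/d[2]
def proj(c,X):
    X=np.atleast_2d(np.array(X,float))
    return cv2.projectPoints(X,cv2.Rodrigues(np.array(c["R"]))[0],np.array(c["t"]),c["intrinsics"],np.array(c["dist_coeffs"]))[0][:,0]
def TR(o): return Rn.from_euler('xyz',o["tool_rot"]).as_matrix()
def grasp(o): return np.array(o["tool_pos"])+TR(o)[:,0]*0.155
E
python3 - <<'E'
from h import *
c=imaging.camera("top"); s=imaging.camera("scene")
np.set_printoptions(precision=4,suppress=True)
f=lambda u,v:((u+.5)/4-.5+170,(v+.5)/4-.5+165)
g=lambda u,v:((u+.5)/3.7-.5+400,(v+.5)/3.7-.5+150)
k=lambda u,v:((u+.5)/3.2-.5+200,(v+.5)/3.2-.5+220)
T=lambda n,cam,p,z:print(n,pl(cam,p,z)[:2])
for n,p in dict(pFtop=(690,47),pFbot=(747,355),pRtop=(103,165),pRbot=(148,470)).items():T(n,c,f(*p),.004)
for n,p in dict(FL=(108,172),FR=(320,28),RR=(672,397),RL=(447,588)).items():T("scene "+n,s,k(*p),.004)
for n,p in dict(shelfFt=(428,58),shelfFb=(490,390)).items():T(n,c,f(*p),.139)
for n,p in dict(stopt=(664,138),stopb=(691,268)).items():T(n,c,f(*p),.040)
for n,p in dict(cRt=(130,215),cRb=(168,380),cFt=(347,152),cFb=(393,328)).items():T("carton "+n,c,f(*p),.066)
for n,p in dict(pt=(328,165),pb=(372,322)).items():T("lip "+n,c,f(*p),.066)
for n,p in dict(pl=(352,352),pr=(450,260)).items():T("lip scene "+n,s,k(*p),.066)
for n,p in dict(jar=(228,328)).items():T("jar "+n,c,f(*p),.07)
for n,p in dict(a=(183,365),b=(228,365),c=(232,471),d=(187,471)).items():T("handle "+n,c,g(*p),.043)
for n,p in dict(l=(161,122),r=(224,115),bar=(200,115),bar2=(210,362)).items():T("blade "+n,c,g(*p),.043)
for n,p in dict(a=(117,21),b=(371,62),c=(317,584),d=(50,547)).items():T("mat "+n,c,g(*p),.003)
T("flask",c,(312,147),.11);T("tin",c,(250,293),.05)
o=ctrl.get_obs();print(TR(o),grasp(o),o["time_s"])
E
```

```text
pFtop [ 0.6765 -0.0155]
pFbot [ 0.4621 -0.0481]
pRtop [0.6045 0.3947]
pRbot [0.3927 0.3625]
scene FL [ 0.6722 -0.0098]
scene FR [ 0.4583 -0.049 ]
scene RR [0.385  0.3639]
scene RL [0.5997 0.3998]
shelfFt [0.6421 0.1527]
shelfFb [0.4373 0.1179]
stopt [0.6064 0.0056]
stopb [ 0.5187 -0.0099]
carton cRt [0.5599 0.3581]
carton cRb [0.451  0.3326]
carton cFt [0.5978 0.2141]
carton cFb [0.4815 0.1851]
lip pt [0.5895 0.2267]
lip pb [0.4858 0.1987]
lip scene pl [0.5847 0.2378]
lip scene pr [0.4888 0.2109]
jar jar [0.4837 0.2921]
handle a [ 0.4672 -0.2916]
handle b [ 0.4663 -0.3244]
handle c [ 0.3906 -0.3235]
handle d [ 0.3915 -0.2908]
blade l [ 0.6445 -0.2853]
blade r [ 0.6489 -0.3323]
blade bar [ 0.6492 -0.3145]
blade bar2 [ 0.4688 -0.3114]
mat a [ 0.7318 -0.2678]
mat b [ 0.6971 -0.4631]
mat c [ 0.3053 -0.3965]
mat d [ 0.3387 -0.1985]
flask [0.7302 0.0644]
tin [0.3625 0.2356]
[[-0.0005  0.4321 -0.9018]
 [ 0.0011 -0.9018 -0.4321]
 [-1.     -0.0012 -0.0001]] [ 0.2807 -0.5858  0.249 ] 0.2
```

Run:
```python
import cv2
b=cv2.imread("pics/scene0.png")
cv2.imwrite("pics/c4.png",cv2.resize(b[120:215,160:320],None,fx=5,fy=5,interpolation=cv2.INTER_CUBIC))
```

```text
(no output)
```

View pics/c4.png

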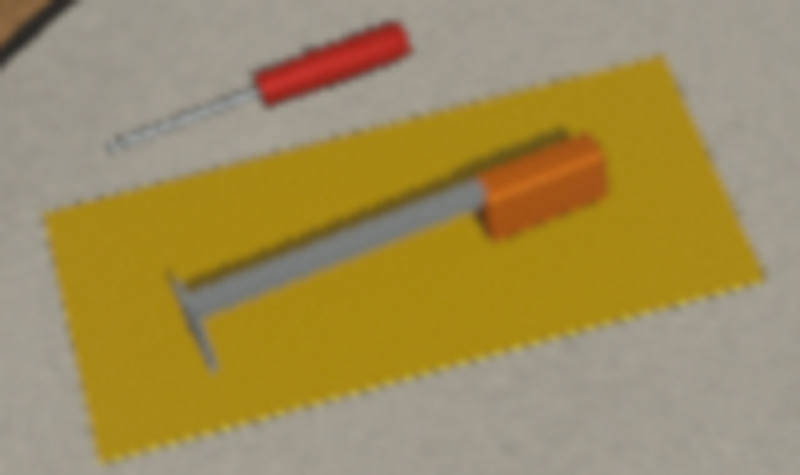

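Run:
```python
from h import *
ims=[]
for n,(x0,y0) in (("top",(205,195)),("scene",(290,280))):
    acc=sum(imaging.camera(n)["frame"].astype(float) for _ in range(1))
    a=acc.astype(np.uint8)[:,:,::-1]
    w=cv2.resize(a[y0:y0+70,x0:x0+70],None,fx=8,fy=8,interpolation=cv2.INTER_NEAREST)
    w=np.clip(w.astype(float)*1.4,0,255).astype(np.uint8)
    ims.append(w)
cv2.imwrite("pics/c5.png",ims[0]);cv2.imwrite("pics/c6.png",ims[1])
```

```text
(no output)
```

View pics/c5.png

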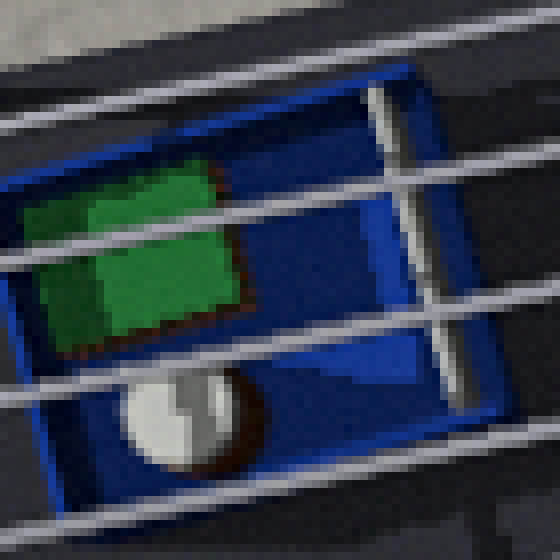

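View pics/c6.png

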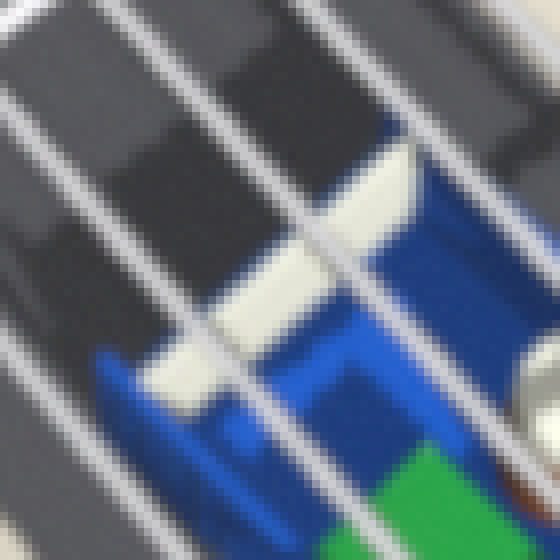

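Run:
```python
from h import *
np.set_printoptions(precision=4,suppress=True)
c=imaging.camera("top"); s=imaging.camera("scene")
f=lambda u,v:((u+.5)/8-.5+205,(v+.5)/8-.5+195)
k=lambda u,v:((u+.5)/8-.5+290,(v+.5)/8-.5+280)
A=pl(c,f(372,86),.066);B=pl(c,f(455,405),.066);print("top lip",A,B,(A+B)/2,np.degrees(np.arctan2(*(A-B)[[1,0]])))
A=pl(s,k(137,372),.066);B=pl(s,k(410,138),.066);print("sc lip",A,B,(A+B)/2,np.degrees(np.arctan2(*(A-B)[[1,0]])))
print("carton F corners", pl(c,f(410,66),.066),pl(c,f(512,408),.066), pl(s,k(100,350),.066), "rear", pl(c,f(-5,190),.066),pl(c,f(58,515),.066))
print("green", pl(c,f(212,160),.048),pl(c,f(253,305),.048))
```

```text
top lip [0.591  0.2282 0.066 ] [0.4857 0.2018 0.066 ] [0.5383 0.215  0.066 ] 14.030069691578625
sc lip [0.5864 0.2271 0.066 ] [0.4824 0.2026 0.066 ] [0.5344 0.2148 0.066 ] 13.210944289933877
carton F corners [0.5973 0.2156 0.066 ] [0.4843 0.1833 0.066 ] [0.5924 0.2162 0.066 ] rear [0.5599 0.3532 0.066 ] [0.4528 0.3321 0.066 ]
green [0.5706 0.2849 0.048 ] [0.5218 0.2712 0.048 ]
```

The crops agree: carton at (235,235) on the rack, white lip at top px (252,206)–(262,245), about 16 mm behind the carton front. The hook lies on the mat with its handle at (455,262) and its blade at (453,183). First move: go above the handle.

Request:
step_arm --series '[[[0,0,0],[0.006,-0.0088,-0.0135],0.06],[[0,0,0],[0.012,-0.0175,-0.027],0.06],[[0,0,0],[0.012,-0.0175,-0.027],0.06],[[0,0,0],[0.012,-0.0175,-0.027],0.06],[[0,0,0],[0.012,-0.0175,-0.027],0.06],[[0,0,0],[0.012,-0.0175,-0.027],0.06],[[0,0,0],[0.012,-0.0175,-0.027],0.06],[[0,0,0],[0.012,-0.0175,-0.027],0.06],[[0,0,0],[0.012,-0.0175,-0.027],0.06],[[0,0,0],[0.006,-0.0175,-0.027],0.06]]'

```text
time_s: 1.23
tool_pos: [0.4405, -0.3238, 0.2956]
tool_rot: [-1.096, 1.569, 2.492]
wrist_force: [0.9, -0.5, -0.0]
opening: 0.0599
```

Request:
step_arm --series '[[[5.3,0,0],[0,0,0],0.06],[[5.3,0,0],[0,0,0],0.06],[[5.3,0,0],[0,0,0],0.06],[[5.3,0,0],[0,0,0],0.06],[[5.4,0,0],[0,0,0],0.06],[[0,0,0],[0,0,0],0.06],[[0,0,0],[0,0,0],0.06]]'

```text
time_s: 1.82
tool_pos: [0.4405, -0.3253, 0.2969]
tool_rot: [1.832, 1.57, -1.324]
wrist_force: [0.3, 0.5, 0.3]
opening: 0.06
```

```bash
cat > st.py <<'E'
from h import *
np.set_printoptions(precision=4,suppress=True)
o=ctrl.get_obs();R=TR(o);print("t",o["time_s"],"grasp",grasp(o),"hookyaw",np.degrees(np.arctan2(-R[1,2],-R[0,2])),"\n",R,"\nF",o["wrist_force"],"M",o["torque"],"open",o["opening"],"q",o["qpos"])
E
python3 st.py
```

```text
t 1.8167 grasp [ 0.4405 -0.3253  0.1419] hookyaw -0.8251543970771479 
 [[ 0.0001 -0.0144 -0.9999]
 [-0.0004 -0.9999  0.0144]
 [-1.      0.0004 -0.0001]] 
F [0.2914 0.5151 0.2888] M [ 0.0141  0.0327 -0.0423] open 0.060023882980496726 q [ 0.8934  0.4495 -0.3806  1.9022  0.2208  0.8303 -1.188 ]
```

Request:
step_arm --series '[[[0,0,0],[0.01,-0.0068,-0.0037],0.06],[[0,0,0],[0.015,-0.0068,-0.0037],0.06],[[0,0,0],[0.015,0,0],0.06],[[0,0,0],[0.01,0,0],0.06],[[0,0,0],[0,0,0],0.06]]'

```text
time_s: 2.23
tool_pos: [0.447, -0.3109, 0.2441]
tool_rot: [-0.677, 1.566, 2.449]
wrist_force: [-1.1, 0.1, -0.5]
opening: 0.06
```

```bash
python3 st.py
python3 - <<'E'
from h import *
for n,(x0,y0,w,h) in (("scene",(190,90,130,120)),("top",(410,170,110,130))):
    a=imaging.camera(n)["frame"][:,:,::-1]
    cv2.imwrite(f"pics/d_{n}.png",cv2.resize(a[y0:y0+h,x0:x0+w],None,fx=4.5,fy=4.5,interpolation=cv2.INTER_CUBIC))
E
```

```text
t 2.2333 grasp [ 0.4465 -0.3104  0.0891] hookyaw -0.8993270954440554 
 [[-0.0035 -0.0157 -0.9999]
 [ 0.0029 -0.9999  0.0157]
 [-1.     -0.0029  0.0036]] 
F [-1.1442  0.092  -0.4939] M [0.0457 0.0299 0.0144] open 0.06004857979591822 q [ 0.8441  0.5266 -0.357   1.9341  0.2651  0.7309 -1.2545]
```

View pics/d_scene.png

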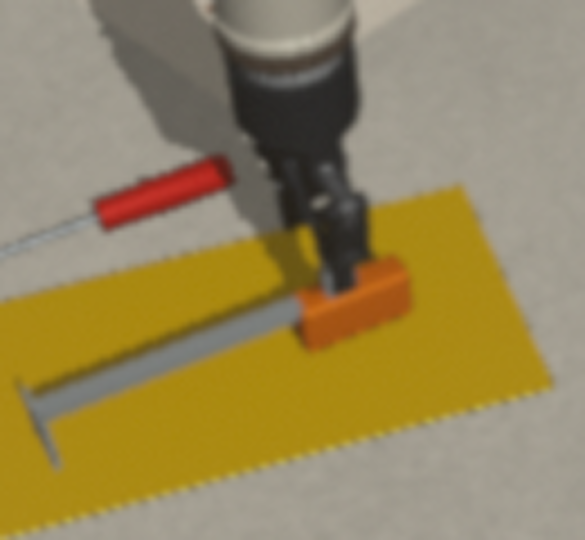

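View pics/d_top.png

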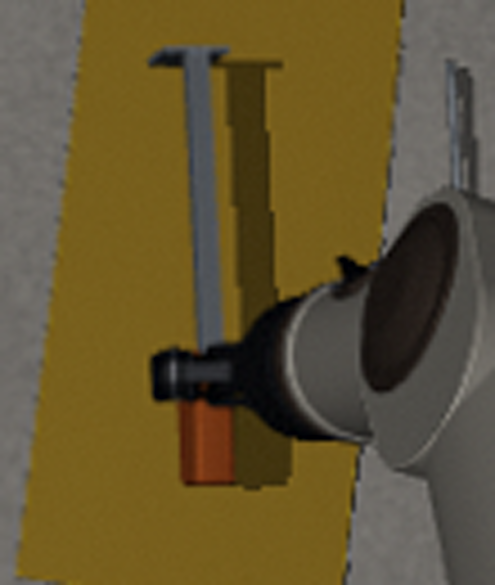

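The gripper straddles the handle just behind its front end (scene crop 340,275; top crop 200,375). Descending to close.

Request:
step_arm --series '[[[0,0,0],[0.01,0.0006,-0.0007],0.06],[[0,0,0],[0.015,0.0006,-0.0007],0.06],[[0,0,0],[0.015,0,0],0.06],[[0,0,0],[0.013,0,0],0.06],[[0,0,0],[0.008,0,0],0.06],[[0,0,0],[0,0,0],0.06],[[0,0,0],[0,0,0],0.05]]' --force 60

```text
time_s: 2.92
tool_pos: [0.4493, -0.3131, 0.1854]
tool_rot: [-0.744, 1.57, 2.381]
wrist_force: [0.8, -0.5, -0.4]
opening: 0.0502
```

Request:
step_arm --series '[[[0,0,0],[0,0,0],0.04],[[0,0,0],[0,0,0],0.03],[[0,0,0],[0,0,0],0.015],[[0,0,0],[0,0,0],0.0],[[0,0,0],[0,0,0],0.0],[[0,0,0],[0,0,0],0.0]]' --force 80

```text
time_s: 3.42
tool_pos: [0.4499, -0.3132, 0.1868]
tool_rot: [2.573, 1.569, -0.585]
wrist_force: [-0.9, 1.6, 6.2]
opening: 0.0228
```

```bash
python3 st.py
```

```text
t 3.4167 grasp [ 0.4501 -0.3134  0.0318] hookyaw -0.9843242146965544 
 [[ 0.0015 -0.0172 -0.9999]
 [-0.001  -0.9999  0.0172]
 [-1.      0.001  -0.0015]] 
F [-0.9303  1.5662  6.1658] M [0.2976 0.1694 0.0693] open 0.022787334626764345 q [ 0.8095  0.6234 -0.3149  1.9432  0.3162  0.6207 -1.2968]
```

Request:
step_arm --series '[[[0,0,0],[-0.003,0,0],0.0],[[0,0,0],[-0.008,0,0],0.0],[[0,0,0],[-0.015,0,0],0.0],[[0,0,0],[-0.02,0,0],0.0],[[0,0,0],[-0.02,0,0],0.0],[[0,0,0],[-0.02,0,0],0.0],[[0,0,0],[-0.01,0,0],0.0],[[0,0,0],[0,0,0],0.0],[[0,0,0],[0,0,0],0.0]]' --force 110

```text
time_s: 4.17
tool_pos: [0.4492, -0.3133, 0.2819]
tool_rot: [2.246, 1.57, -0.913]
wrist_force: [-0.6, -0.2, -2.2]
opening: 0.0226
```

```bash
python3 st.py
python3 - <<'E'
from h import *
for n,(x0,y0,w,h) in (("scene",(170,90,150,130)),("top",(410,150,110,130))):
    a=imaging.camera(n)["frame"][:,:,::-1]
    cv2.imwrite(f"pics/e_{n}.png",cv2.resize(a[y0:y0+h,x0:x0+w],None,fx=4.5,fy=4.5,interpolation=cv2.INTER_CUBIC))
E
```

```text
t 4.1667 grasp [ 0.4492 -0.3134  0.1269] hookyaw -1.0199865782370465 
 [[ 0.0005 -0.0178 -0.9998]
 [-0.0007 -0.9998  0.0178]
 [-1.      0.0007 -0.0006]] 
F [-0.6093 -0.2136 -2.2406] M [0.0084 0.0608 0.0339] open 0.02258026063557513 q [ 0.8636  0.4719 -0.3783  1.9109  0.2365  0.8011 -1.2313]
```

View pics/e_scene.png

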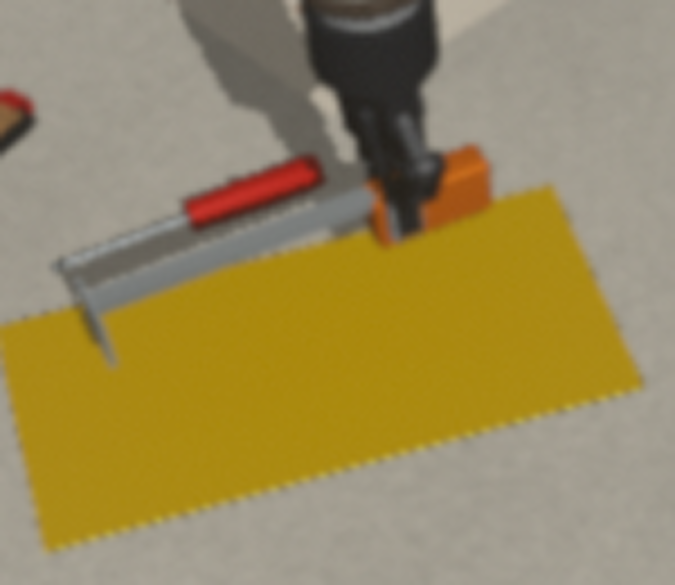

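View pics/e_top.png

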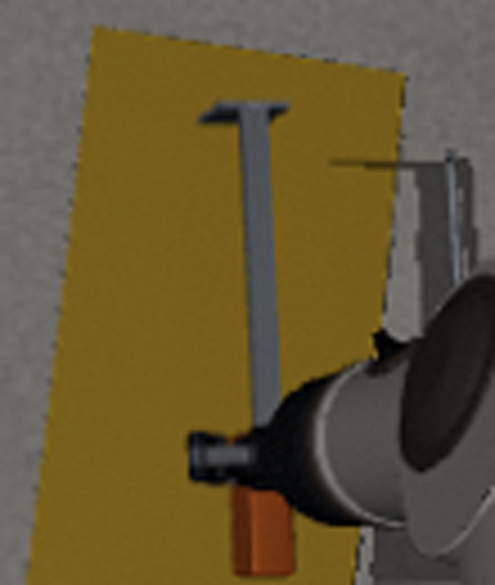

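The hook hangs held and clear of the mat; the bar tip is at scene crop (85,292) and top crop (253,107). Checking droop.

```bash
cat >> h.py <<'E'
def tri(c,p,s,q):
    o1,d1=ray(c,p);o2,d2=ray(s,q)
    A=np.stack([d1,-d2],1);k=np.linalg.lstsq(A,o2-o1,rcond=None)[0]
    a=o1+k[0]*d1;b=o2+k[1]*d2
    return (a+b)/2,np.linalg.norm(a-b)
E
python3 - <<'E'
from h import *
np.set_printoptions(precision=4,suppress=True)
c=imaging.camera("top");s=imaging.camera("scene")
u=lambda x0,y0,p:(x0+(p[0]+.5)/4.5-.5,y0+(p[1]+.5)/4.5-.5)
# blade top-edge right corner (top) / left corner; bar tip
for n,a,b in (("blade far corner",(289,105),(57,264)),("bar tip",(253,104),(80,292)),("handle rear R top",(293,572),(478,146))):
    print(n,*tri(c,u(410,150,a),s,u(170,90,b)))
E
```

```text
blade far corner [ 0.6492 -0.3356  0.15  ] 0.010505573448578715
bar tip [ 0.6475 -0.3148  0.1457] 0.0027280620534630815
handle rear R top [ 0.3881 -0.3228  0.135 ] 0.006291283143242016
```

Request:
step_arm --series '[[[-4,0,0],[0,0,0],0.0],[[-7,0,0],[0,0,0],0.0],[[-7,0,0],[0,0,0],0.0],[[-7,0,0],[0,0,0],0.0],[[-7,0,0],[0,0,0],0.0],[[-7,0,0],[0,0,0],0.0],[[-7,0,0],[0,0,0],0.0],[[-7,0,0],[0,0,0],0.0],[[-7,0,0],[0,0,0],0.0],[[-7,0,0],[0,0,0],0.0]]'

```text
time_s: 5.2
tool_pos: [0.449, -0.3129, 0.2806]
tool_rot: [-2.0, 1.569, 2.3]
wrist_force: [0.5, 0.1, -2.0]
opening: 0.0224
```

Request:
step_arm --series '[[[-7,0,0],[0,0,0],0.0],[[-7,0,0],[0,0,0],0.0],[[-7,0,0],[0,0,0],0.0],[[-7,0,0],[0,0,0],0.0],[[-6,0,0],[0,0,0],0.0],[[-3.6,0,0],[0,0,0],0.0],[[0,0,0],[0,0,0],0.0],[[0,0,0],[0,0,0],0.0]]'

```text
time_s: 5.87
tool_pos: [0.449, -0.3131, 0.2808]
tool_rot: [-2.892, 1.569, 2.055]
wrist_force: [-0.4, 0.5, -2.8]
opening: 0.0225
```

Request:
step_arm --series '[[[0,0,0],[0,0.01,-0.006],0.0],[[0,0,0],[0,0.02,-0.012],0.0],[[0,0,0],[0,0.025,-0.015],0.0],[[0,0,0],[0,0.03,-0.015],0.0],[[0,0,0],[0,0.03,-0.015],0.0],[[0,0,0],[0,0.03,-0.015],0.0],[[0,0,0],[0,0.025,-0.015],0.0],[[0,0,0],[0,0.015,-0.01],0.0],[[0,0,0],[0,0,0],0.0],[[0,0,0],[0,0,0],0.0]]'

```text
time_s: 6.7
tool_pos: [0.606, -0.1666, 0.2816]
tool_rot: [2.616, 1.57, 1.286]
wrist_force: [-0.1, 0.6, -2.0]
opening: 0.0224
```

```bash
python3 st.py
```

```text
t 6.7 grasp [ 0.606  -0.1664  0.1266] hookyaw 103.76545685119844 
 [[ 0.0003  0.9713  0.2379]
 [ 0.0011  0.2379 -0.9713]
 [-1.      0.0006 -0.001 ]] 
F [-0.0963  0.6082 -1.9806] M [-0.1107  0.0237 -0.0494] open 0.022385774361257507 q [ 0.7691  0.7    -0.7696  1.6949  0.5673  0.9833  0.0323]
```

Request:
step_arm --series '[[[0,0,0],[0.003,0.005,-0.004],0.0],[[0,0,0],[0.005,0.009,-0.007],0.0],[[0,0,0],[0.005,0.0075,-0.006],0.0],[[0,0,0],[0.0015,0,0],0.0],[[0,0,0],[0,0,0],0.0],[[0,0,0],[0,0,0],0.0]]'

```text
time_s: 7.2
tool_pos: [0.6216, -0.1481, 0.2668]
tool_rot: [-1.705, 1.57, -3.039]
wrist_force: [0.2, -0.4, -1.4]
opening: 0.0224
```

```bash
python3 st.py
python3 - <<'E'
from h import *
for n,(x0,y0,w,h) in (("scene",(210,190,150,130)),("top",(270,150,140,110))):
    a=imaging.camera(n)["frame"][:,:,::-1]
    cv2.imwrite(f"pics/f_{n}.png",cv2.resize(a[y0:y0+h,x0:x0+w],None,fx=5,fy=5,interpolation=cv2.INTER_CUBIC))
E
```

```text
t 7.2 grasp [ 0.6215 -0.1481  0.1118] hookyaw 103.59378166832023 
 [[-0.0009  0.972   0.235 ]
 [-0.0001  0.235  -0.972 ]
 [-1.     -0.0009 -0.0001]] 
F [ 0.2377 -0.3552 -1.3896] M [-0.0811 -0.0118  0.0748] open 0.02236226733455284 q [ 0.7164  0.7328 -0.753   1.6736  0.5858  0.9751 -0.0116]
```

View pics/f_scene.png

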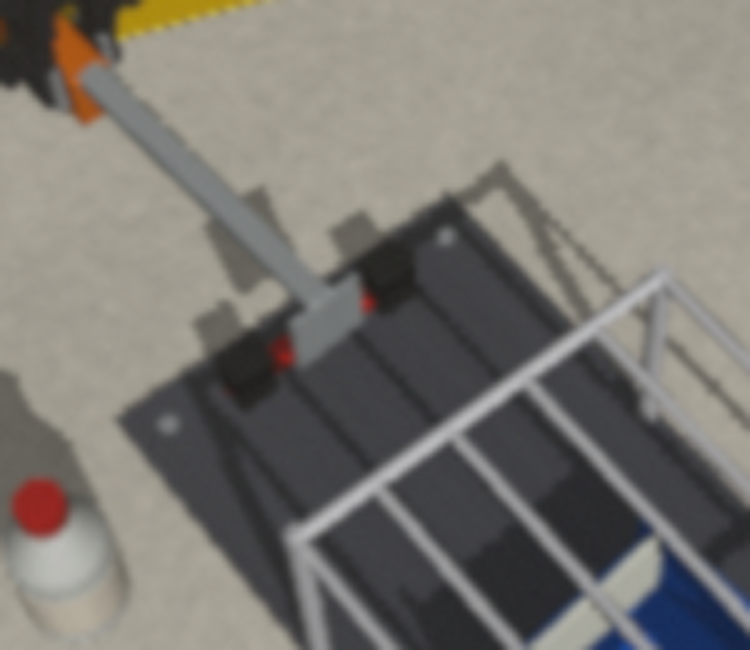

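View pics/f_top.png

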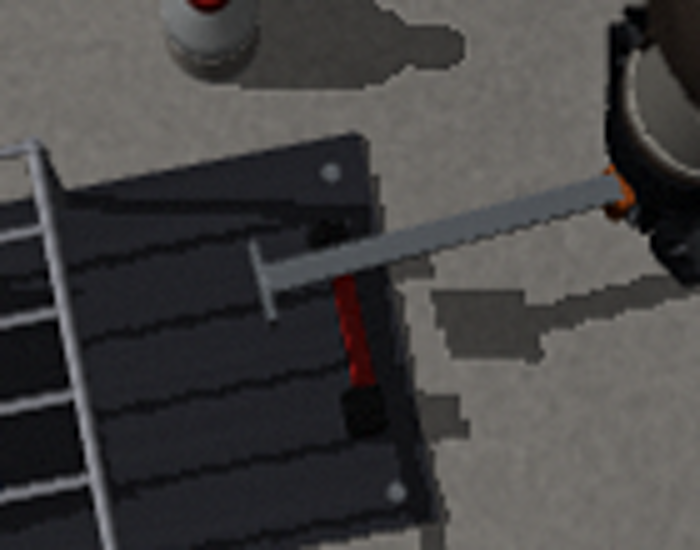

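Run:
```python
from h import *
np.set_printoptions(precision=4,suppress=True)
c=imaging.camera("top");s=imaging.camera("scene")
u=lambda x0,y0,p:(x0+(p[0]+.5)/5-.5,y0+(p[1]+.5)/5-.5)
for n,a,b in (("L",(252,240),(288,325)),("R",(272,320),(360,274))):
    print(n,*tri(c,u(270,150,a),s,u(210,190,b)))
g=np.array([.6215,-.1481]);h=np.array([-.235,.972]);B=g+.198*h
print("exp",B)
for z in (.123,.083):
  X=[[*(B+k*.02*np.array([.972,.235])),z] for k in (1,-1)]
  print(z,"scene crop",(proj(s,X)-[210,190])*5,"top",(proj(c,X)-[270,150])*5)
```

```text
L [0.5943 0.0481 0.1236] 0.004036277716939139
R [0.5533 0.0396 0.1242] 0.005409625353468234
exp [0.575  0.0444]
0.123 scene crop [[282.4125 324.6427]
 [348.273  274.577 ]] top [[246.0645 241.5255]
 [266.9266 318.6072]]
0.083 scene crop [[289.9393 366.3517]
 [353.5621 317.3644]] top [[246.6669 255.6259]
 [266.789  330.03  ]]
```

Blade top is at z≈0.124 (expected 0.123) with no droop, and its middle is at (0.574,0.044). That leaves about 18 mm over the lip and 13 mm under the rods. Entering along the carton's axis.

Request:
step_arm --series '[[[0,0,0],[0,0.0005,-0.008],0.0],[[0,0,0],[0,0.0005,-0.015],0.0],[[0,0,0],[0,0.0005,-0.018],0.0],[[0,0,0],[0,0.0005,-0.018],0.0],[[0,0,0],[0,0.0005,-0.018],0.0],[[0,0,0],[0,0,-0.018],0.0],[[0,0,0],[0,0,-0.015],0.0],[[0,0,0],[0,0,-0.01],0.0],[[0,0,0],[0,0,0],0.0],[[0,0,0],[0,0,0],0.0]]'

```text
time_s: 8.23
tool_pos: [0.5959, -0.0297, 0.2675]
tool_rot: [0.529, 1.57, -0.802]
wrist_force: [0.1, -0.6, -2.4]
opening: 0.0225
```

Request:
step_arm --series '[[[0,0,0],[0,0,-0.008],0.0],[[0,0,0],[0,0,-0.015],0.0],[[0,0,0],[0,0,-0.018],0.0],[[0,0,0],[0,0,-0.018],0.0],[[0,0,0],[0,0,-0.015],0.0],[[0,0,0],[0,0,-0.007],0.0],[[0,0,0],[0,0,0],0.0],[[0,0,0],[0,0,0],0.0]]'

```text
time_s: 8.9
tool_pos: [0.5773, 0.0473, 0.2672]
tool_rot: [0.007, 1.57, -1.327]
wrist_force: [-0.3, -0.4, -1.9]
opening: 0.0229
```

```bash
python3 st.py
python3 - <<'E'
from h import *
for n,(x0,y0,w,h) in (("scene",(260,220,150,130)),("top",(200,180,140,110))):
    a=imaging.camera(n)["frame"][:,:,::-1]
    cv2.imwrite(f"pics/g_{n}.png",cv2.resize(a[y0:y0+h,x0:x0+w],None,fx=5,fy=5,interpolation=cv2.INTER_CUBIC))
E
```

```text
t 8.9 grasp [0.5773 0.0472 0.1122] hookyaw 103.57300093313258 
 [[ 0.0002  0.9721  0.2347]
 [-0.0008  0.2347 -0.9721]
 [-1.      0.      0.0008]] 
F [-0.3081 -0.3976 -1.8652] M [-0.0496  0.0487  0.0233] open 0.022859040300681636 q [ 0.4576  0.65   -0.7825  1.8295  0.575   0.9042 -0.3562]
```

View pics/g_scene.png

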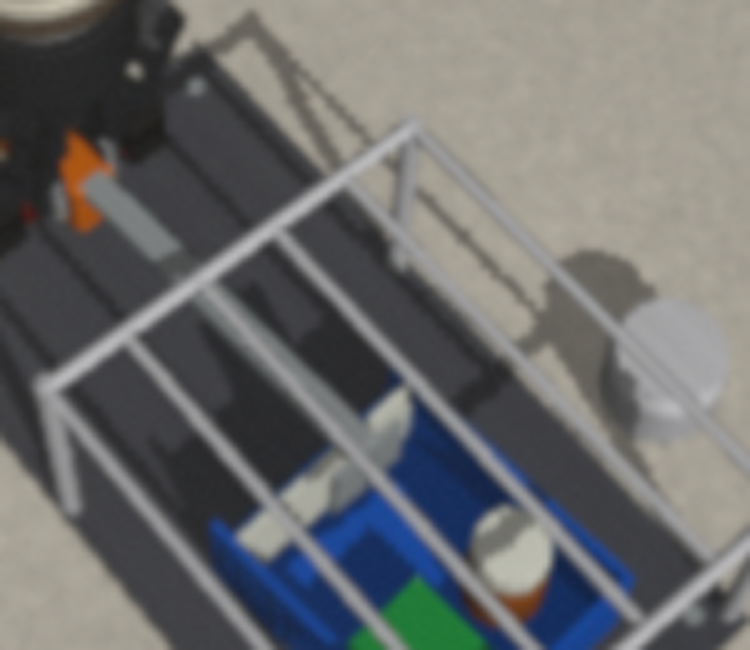

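View pics/g_top.png

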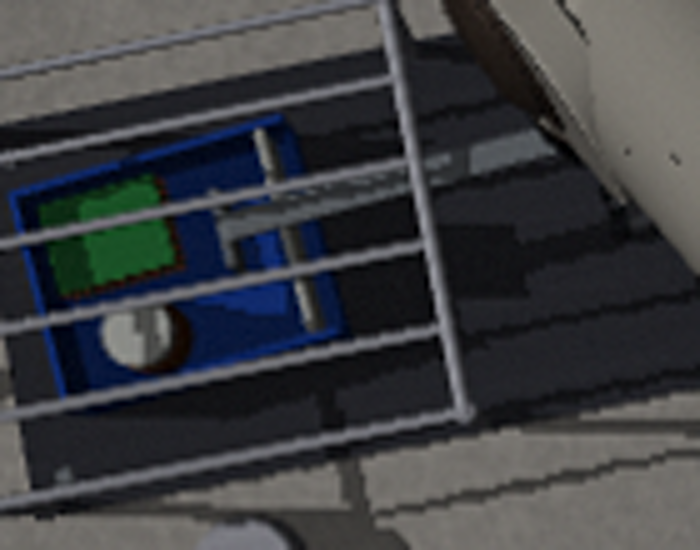

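The blade (top crop 225,228) is over the free gap between the lip (290,230) and the boards (185,265). Lowering.

Request:
step_arm --series '[[[0,0,0],[0.003,0,0],0.0],[[0,0,0],[0.006,0,0],0.0],[[0,0,0],[0.008,0,0],0.0],[[0,0,0],[0.008,0,0],0.0],[[0,0,0],[0.006,0,0],0.0],[[0,0,0],[0.004,0,0],0.0],[[0,0,0],[0,0,0],0.0],[[0,0,0],[0,0,0],0.0]]'

```text
time_s: 9.67
tool_pos: [0.5769, 0.0482, 0.2318]
tool_rot: [-2.064, 1.57, 2.886]
wrist_force: [0.0, -0.0, -1.0]
opening: 0.0226
```

```bash
python3 st.py
python3 - <<'E'
from h import *
for n,(x0,y0,w,h) in (("scene",(260,220,150,130)),("top",(200,180,140,110))):
    a=imaging.camera(n)["frame"][:,:,::-1]
    cv2.imwrite(f"pics/i_{n}.png",cv2.resize(a[y0:y0+h,x0:x0+w],None,fx=5,fy=5,interpolation=cv2.INTER_CUBIC))
E
```

```text
t 9.6667 grasp [0.5768 0.0482 0.0768] hookyaw 103.61671531485156 
 [[-0.0007  0.9719  0.2354]
 [ 0.0002  0.2354 -0.9719]
 [-1.     -0.0007 -0.0004]] 
F [ 0.0431 -0.0437 -0.9937] M [-0.0054  0.003  -0.0241] open 0.022569340806452967 q [ 0.4291  0.6976 -0.7455  1.8446  0.6193  0.8483 -0.3899]
```

View pics/i_top.png

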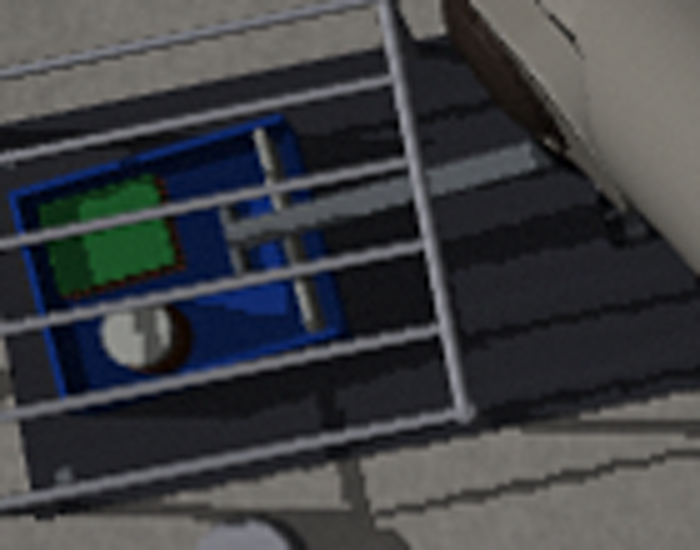

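Request:
step_arm --series '[[[0,0,0],[0,0,0.003],0.0],[[0,0,0],[0,0,0.004],0.0],[[0,0,0],[0,0,0.004],0.0],[[0,0,0],[0,0,0.003],0.0],[[0,0,0],[0,0,0.003],0.0],[[0,0,0],[0,0,0.002],0.0],[[0,0,0],[0,0,0],0.0]]'

```text
time_s: 10.35
tool_pos: [0.5816, 0.0287, 0.2322]
tool_rot: [-0.138, 1.57, -1.473]
wrist_force: [-0.3, 0.2, -2.2]
opening: 0.0226
```

Request:
step_arm --series '[[[0,0,0],[0,0,0.002],0.0],[[0,0,0],[0,0,0.002],0.0],[[0,0,0],[0,0,0.002],0.0],[[0,0,0],[0,0,0.002],0.0]]'

```text
time_s: 10.68
tool_pos: [0.583, 0.0229, 0.2321]
tool_rot: [-3.0, 1.569, 1.951]
wrist_force: [-1.5, 4.0, -2.4]
opening: 0.0223
```

Request:
step_arm --series '[[[0,0,0],[0,0,0.002],0.0],[[0,0,0],[0,0,0.002],0.0],[[0,0,0],[0,0,0.002],0.0],[[0,0,0],[0,0,0.002],0.0]]'

```text
time_s: 11.02
tool_pos: [0.5853, 0.014, 0.2322]
tool_rot: [2.493, 1.571, 1.16]
wrist_force: [-0.4, 4.3, -2.4]
opening: 0.0226
```

```bash
python3 st.py
python3 - <<'E'
from h import *
for n,(x0,y0,w,h) in (("scene",(260,220,150,130)),("top",(200,180,140,110))):
    a=imaging.camera(n)["frame"][:,:,::-1]
    cv2.imwrite(f"pics/j_{n}.png",cv2.resize(a[y0:y0+h,x0:x0+w],None,fx=5,fy=5,interpolation=cv2.INTER_CUBIC))
E
```

```text
t 11.0167 grasp [0.5853 0.014  0.0772] hookyaw 103.60613413298381 
 [[ 0.0001  0.9719  0.2352]
 [ 0.0003  0.2352 -0.9719]
 [-1.      0.0002 -0.0002]] 
F [-0.3751  4.3026 -2.3553] M [0.8281 0.1941 0.0688] open 0.022585872292619096 q [ 0.4835  0.7052 -0.7433  1.8281  0.6194  0.856  -0.3268]
```

View pics/j_top.png

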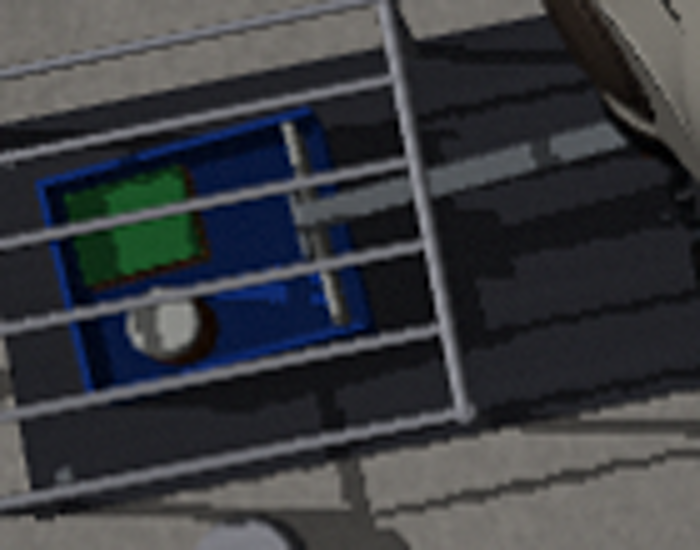

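The blade is on the panel and the carton is following with about 4 N of drag; the jar is standing. Pulling on while squaring by about 3.7°.

Request:
step_arm --series '[[[0.2,0,0],[0,-0.001,0.004],0.0],[[0.3,0,0],[0,-0.0014,0.006],0.0],[[0.4,0,0],[0,-0.0018,0.008],0.0],[[0.4,0,0],[0,-0.0018,0.008],0.0],[[0.4,0,0],[0,-0.0017,0.008],0.0],[[0.4,0,0],[0,-0.0016,0.008],0.0],[[0.4,0,0],[0,-0.0016,0.008],0.0],[[0.4,0,0],[0,-0.0015,0.008],0.0],[[0.4,0,0],[0,-0.0014,0.007],0.0],[[0.4,0,0],[0,-0.0014,0.005],0.0]]'

```text
time_s: 11.95
tool_pos: [0.5849, -0.059, 0.2322]
tool_rot: [-0.452, 1.57, -1.852]
wrist_force: [-1.5, 4.3, -1.7]
opening: 0.0223
```

```bash
python3 st.py
python3 - <<'E'
from h import *
for n,(x0,y0,w,h) in (("scene",(230,200,150,130)),("top",(220,180,140,110))):
    a=imaging.camera(n)["frame"][:,:,::-1]
    cv2.imwrite(f"pics/k_{n}.png",cv2.resize(a[y0:y0+h,x0:x0+w],None,fx=5,fy=5,interpolation=cv2.INTER_CUBIC))
E
```

```text
t 11.95 grasp [ 0.5849 -0.059   0.0772] hookyaw 99.81290963146157 
 [[-0.0001  0.9854  0.1704]
 [-0.0005  0.1704 -0.9854]
 [-1.     -0.0002  0.0004]] 
F [-1.4701  4.3309 -1.6571] M [0.8847 0.2262 0.0853] open 0.02229765403393518 q [ 0.5948  0.7023 -0.7262  1.8222  0.6064  0.8533 -0.2575]
```

View pics/k_top.png

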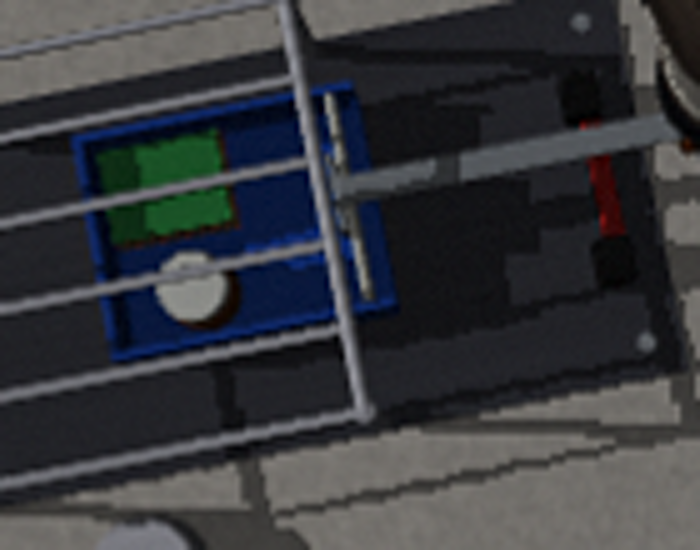

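View pics/k_scene.png

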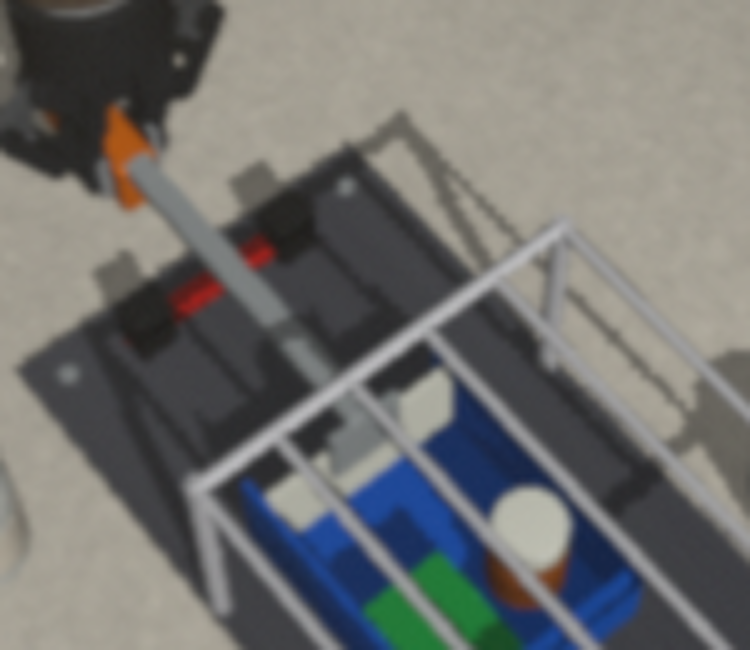

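Carton has followed to x≈-0.05 (rack) and is nearly square, with the jar upright. About 105 mm remains, so I'm pulling 80 mm, then creeping.

Request:
step_arm --series '[[[0,0,0],[0,0,0.005],0.0],[[0,0,0],[0,0,0.008],0.0],[[0,0,0],[0,0,0.01],0.0],[[0,0,0],[0,0,0.01],0.0],[[0,0,0],[0,0,0.01],0.0],[[0,0,0],[0,0,0.01],0.0],[[0,0,0],[0,0,0.01],0.0],[[0,0,0],[0,0,0.008],0.0],[[0,0,0],[0,0,0.006],0.0],[[0,0,0],[0,0,0.003],0.0]]'

```text
time_s: 12.88
tool_pos: [0.5988, -0.1379, 0.2321]
tool_rot: [-0.531, 1.57, -1.93]
wrist_force: [-0.5, 2.1, -3.5]
opening: 0.0227
```

```bash
python3 st.py
python3 - <<'E'
from h import *
for n,(x0,y0,w,h) in (("scene",(220,200,150,130)),("top",(240,180,140,110))):
    a=imaging.camera(n)["frame"][:,:,::-1]
    cv2.imwrite(f"pics/l_{n}.png",cv2.resize(a[y0:y0+h,x0:x0+w],None,fx=5,fy=5,interpolation=cv2.INTER_CUBIC))
E
```

```text
t 12.8833 grasp [ 0.5987 -0.138   0.0771] hookyaw 99.81266390286297 
 [[-0.0001  0.9854  0.1704]
 [-0.0004  0.1704 -0.9854]
 [-1.     -0.0002  0.0004]] 
F [-0.4948  2.1147 -3.4565] M [ 0.7958  0.1064 -0.0509] open 0.02269221602970714 q [ 0.7004  0.7374 -0.7174  1.7535  0.6079  0.8861 -0.1164]
```

View pics/l_top.png

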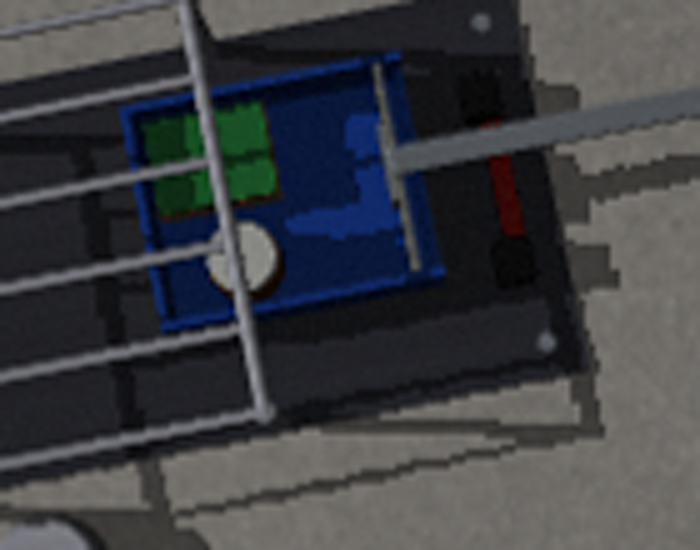

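View pics/l_scene.png

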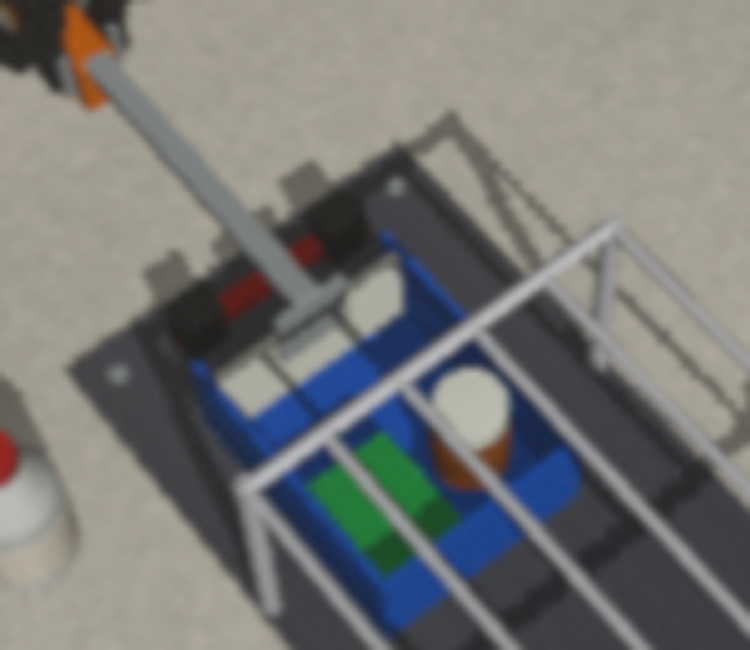

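Run:
```python
from h import *
np.set_printoptions(precision=1,suppress=True)
s=imaging.camera("scene");c=imaging.camera("top")
a=s["frame"][:,:,::-1];cv2.imwrite("pics/m.png",cv2.resize(a[245:285,260:310],None,fx=14,fy=14,interpolation=cv2.INTER_NEAREST))
o=ctrl.get_obs();g=grasp(o)[:2];R=TR(o);h=-R[:2,2];y=R[:2,1];B=g+.198*h
for z in (.088,.048):
  X=[[*(B+k*.02*y),z] for k in (1,-1)]
  print(z,"crop14",(proj(s,X)-[260,245]+.5)*14)
L=B-.004*h
print("lip",(proj(s,[[*(L+k*.055*y),.066] for k in (1,-1)])-[260,245]+.5)*14)
```

```text
0.088 crop14 [[198.8 278.5]
 [386.7 150.1]]
0.048 crop14 [[216.1 388.1]
 [397.9 262.4]]
lip [[ 29.9 436.8]
 [536.9  89. ]]
```

View pics/m.png

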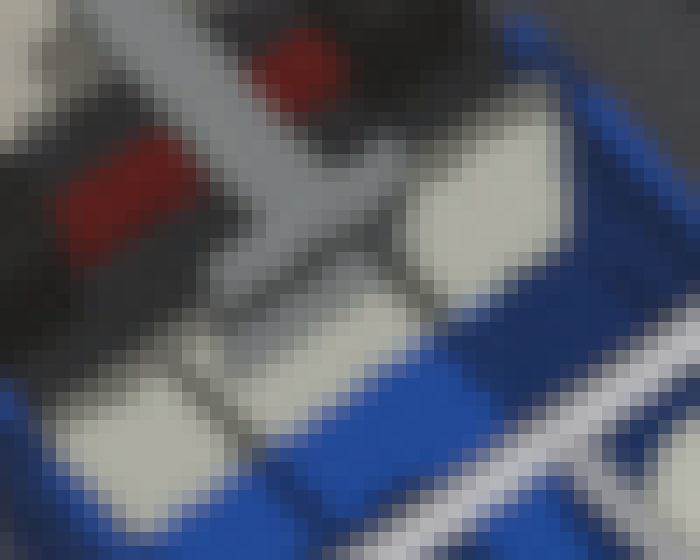

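The blade overlaps the lip as planned (visible blade matches the projected corners within a pixel). About 28 mm left; approaching slowly.

Request:
step_arm --series '[[[0,0,0],[0,0,0.003],0.0],[[0,0,0],[0,0,0.003],0.0],[[0,0,0],[0,0,0.003],0.0],[[0,0,0],[0,0,0.003],0.0],[[0,0,0],[0,0,0.002],0.0],[[0,0,0],[0,0,0.002],0.0],[[0,0,0],[0,0,0.001],0.0]]'

```text
time_s: 13.67
tool_pos: [0.6016, -0.1534, 0.2322]
tool_rot: [-2.718, 1.571, 2.167]
wrist_force: [-0.9, 3.1, -3.0]
opening: 0.0223
```

Request:
step_arm --series '[[[0,0,0],[0,0,0.001],0.0],[[0,0,0],[0,0,0.001],0.0],[[0,0,0],[0,0,0.001],0.0],[[0,0,0],[0,0,0.001],0.0]]'

```text
time_s: 14.0
tool_pos: [0.6023, -0.1571, 0.2322]
tool_rot: [2.927, 1.571, 1.529]
wrist_force: [-0.8, 4.4, -3.1]
opening: 0.0225
```

```bash
python3 st.py
python3 - <<'E'
from h import *
for n,(x0,y0,w,h) in (("scene",(230,210,100,80)),("top",(280,180,100,80))):
    a=imaging.camera(n)["frame"][:,:,::-1]
    cv2.imwrite(f"pics/n_{n}.png",cv2.resize(a[y0:y0+h,x0:x0+w],None,fx=7,fy=7,interpolation=cv2.INTER_CUBIC))
E
```

```text
t 14.0 grasp [ 0.6023 -0.1571  0.0772] hookyaw 99.91260043487068 
 [[ 0.      0.9851  0.1721]
 [ 0.0001  0.1721 -0.9851]
 [-1.      0.     -0.0001]] 
F [-0.8326  4.3802 -3.1262] M [0.8814 0.1554 0.025 ] open 0.02251035501273108 q [ 0.7235  0.7481 -0.7157  1.7322  0.6082  0.8963 -0.0811]
```

View pics/n_top.png

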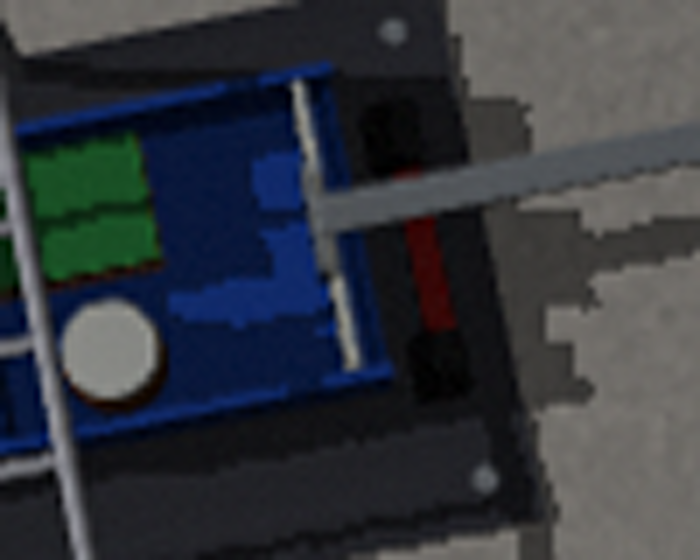

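Request:
step_arm --series '[[[0,0,0],[0,0,0.001],0.0],[[0,0,0],[0,0,0.001],0.0],[[0,0,0],[0,0,0.001],0.0],[[0,0,0],[0,0,0.001],0.0]]'

```text
time_s: 14.43
tool_pos: [0.603, -0.1611, 0.2322]
tool_rot: [2.784, 1.571, 1.386]
wrist_force: [-0.9, 4.3, -1.7]
opening: 0.0224
```

Request:
step_arm --series '[[[0,0,0],[0,0,0.0007],0.0],[[0,0,0],[0,0,0.0007],0.0],[[0,0,0],[0,0,0.0006],0.0]]'

```text
time_s: 14.68
tool_pos: [0.6034, -0.1631, 0.2322]
tool_rot: [1.838, 1.571, 0.44]
wrist_force: [-0.6, 3.8, -3.3]
opening: 0.0225
```

Request:
step_arm --series '[[[0,0,0],[0,0,0.0005],0.0],[[0,0,0],[0,0,0.0005],0.0]]'

```text
time_s: 14.85
tool_pos: [0.6035, -0.164, 0.2322]
tool_rot: [1.985, 1.571, 0.587]
wrist_force: [-0.6, 4.0, -2.6]
opening: 0.0223
```

Request:
step_arm --series '[[[0,0,0],[0,0,0.0005],0.0],[[0,0,0],[0,0,0.0005],0.0]]'

```text
time_s: 15.02
tool_pos: [0.6037, -0.165, 0.2322]
tool_rot: [2.428, 1.571, 1.03]
wrist_force: [-1.3, 4.3, -2.3]
opening: 0.0227
```

Request:
step_arm --series '[[[0,0,0],[0,0,0.0005],0.0],[[0,0,0],[0,0,0.0005],0.0]]'

```text
time_s: 15.18
tool_pos: [0.6039, -0.166, 0.2322]
tool_rot: [2.659, 1.571, 1.261]
wrist_force: [-0.8, 3.8, -2.4]
opening: 0.0227
```

Request:
step_arm --series '[[[0,0,0],[0,0,0.0005],0.0],[[0,0,0],[0,0,0.0005],0.0]]'

```text
time_s: 15.35
tool_pos: [0.6041, -0.1668, 0.2322]
tool_rot: [2.856, 1.57, 1.458]
wrist_force: [-1.0, 5.4, -2.4]
opening: 0.0225
```

```bash
python3 st.py
python3 - <<'E'
from h import *
for n,(x0,y0,w,h) in (("scene",(230,210,100,80)),("top",(280,180,100,80))):
    a=imaging.camera(n)["frame"][:,:,::-1]
    a=np.clip(a*1.8,0,255).astype(np.uint8)
    cv2.imwrite(f"pics/o_{n}.png",cv2.resize(a[y0:y0+h,x0:x0+w],None,fx=7,fy=7,interpolation=cv2.INTER_CUBIC))
E
```

```text
t 15.35 grasp [ 0.6041 -0.1667  0.0772] hookyaw 99.90621412642606 
 [[ 0.      0.9851  0.172 ]
 [ 0.0004  0.172  -0.9851]
 [-1.      0.0001 -0.0004]] 
F [-1.0184  5.4299 -2.3864] M [ 1.0358  0.1524 -0.0025] open 0.022535117851804475 q [ 0.7347  0.7537 -0.7145  1.7211  0.6082  0.9015 -0.0641]
```

View pics/o_top.png

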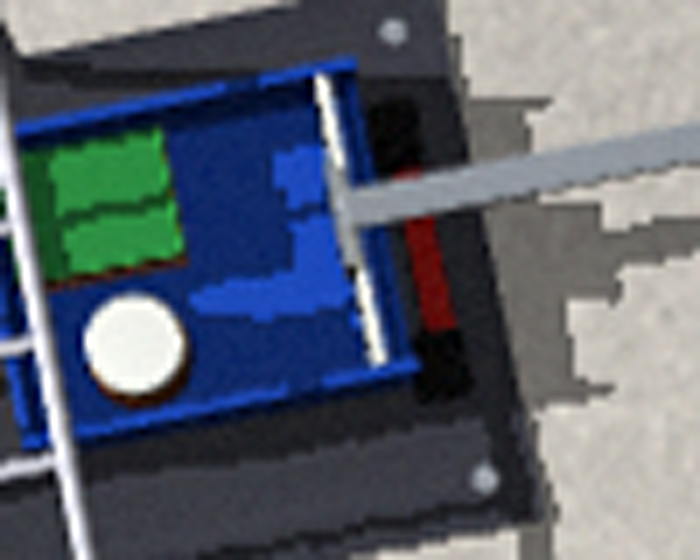

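View pics/o_scene.png

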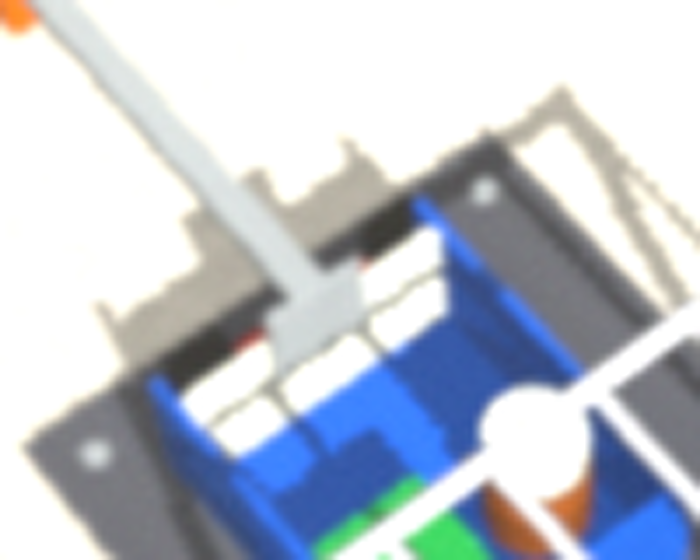

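Front is now at the stops' faces or within a millimetre or two (top crop 395,200–415,360), square, with force starting to rise. Creeping on.

Request:
step_arm --series '[[[0,0,0],[0,0,0.0005],0.0],[[0,0,0],[0,0,0],0.0]]'

```text
time_s: 15.62
tool_pos: [0.6041, -0.1669, 0.2321]
tool_rot: [-3.113, 1.57, 1.772]
wrist_force: [-1.0, 5.7, -3.0]
opening: 0.0224
```

Request:
step_arm --series '[[[0,0,0],[0,0,0.0005],0.0],[[0,0,0],[0,0,0],0.0]]'

```text
time_s: 15.78
tool_pos: [0.6041, -0.167, 0.2321]
tool_rot: [-3.1, 1.569, 1.786]
wrist_force: [-0.2, 6.1, -2.2]
opening: 0.0223
```

Request:
step_arm --series '[[[0,0,0],[0,0,0.0007],0.0],[[0,0,0],[0,0,0.0007],0.0],[[0,0,0],[0,0,0],0.0]]'

```text
time_s: 16.03
tool_pos: [0.6043, -0.1674, 0.2319]
tool_rot: [-3.064, 1.568, 1.822]
wrist_force: [0.2, 9.0, -3.7]
opening: 0.0225
```

Request:
step_arm --series '[[[0,0,0],[0,0,0.0007],0.0],[[0,0,0],[0,0,0.0007],0.0],[[0,0,0],[0,0,0],0.0]]'

```text
time_s: 16.28
tool_pos: [0.6044, -0.1676, 0.2317]
tool_rot: [-3.062, 1.566, 1.826]
wrist_force: [-1.5, 11.1, -3.5]
opening: 0.0223
```

Request:
step_arm --series '[[[0,0,0],[0,0,0],0.0],[[0,0,0],[0,0,0],0.0],[[0,0,0],[0,0,0],0.0],[[0,0,0],[0,0,0],0.0],[[0,0,0],[0,0,0],0.0],[[0,0,0],[0,0,0],0.0]]'

```text
time_s: 16.78
tool_pos: [0.6044, -0.1676, 0.2317]
tool_rot: [-3.064, 1.566, 1.824]
wrist_force: [-1.5, 9.9, -3.3]
opening: 0.0228
```

```bash
python3 st.py
python3 - <<'E'
from h import *
for n,(x0,y0,w,h) in (("scene",(230,210,100,80)),("top",(280,180,100,80))):
    a=imaging.camera(n)["frame"][:,:,::-1]
    a=np.clip(a*1.8,0,255).astype(np.uint8)
    cv2.imwrite(f"pics/p_{n}.png",cv2.resize(a[y0:y0+h,x0:x0+w],None,fx=7,fy=7,interpolation=cv2.INTER_CUBIC))
E
```

```text
t 16.7833 grasp [ 0.6042 -0.1669  0.0767] hookyaw 100.02641447229021 
 [[-0.0011  0.9847  0.1741]
 [ 0.0044  0.1741 -0.9847]
 [-1.     -0.0004 -0.0045]] 
F [-1.5247  9.8892 -3.3386] M [ 2.0982  0.2131 -0.1917] open 0.02278229345022931 q [ 0.7375  0.7567 -0.7164  1.7186  0.6058  0.9032 -0.058 ]
```

View pics/p_top.png

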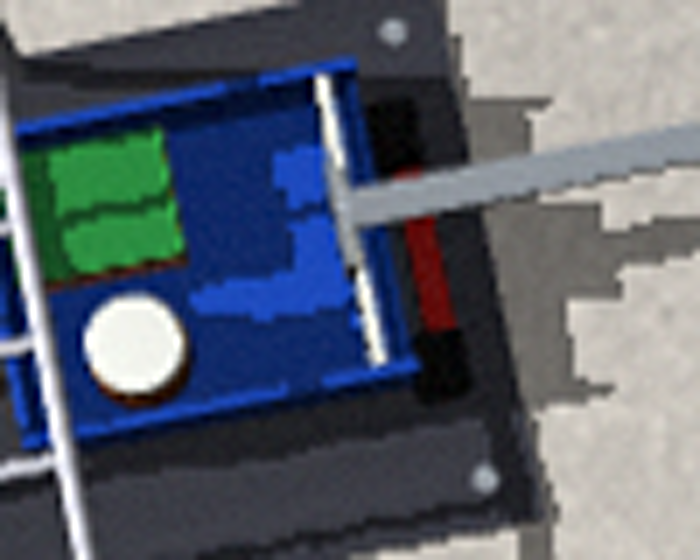

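View pics/p_scene.png

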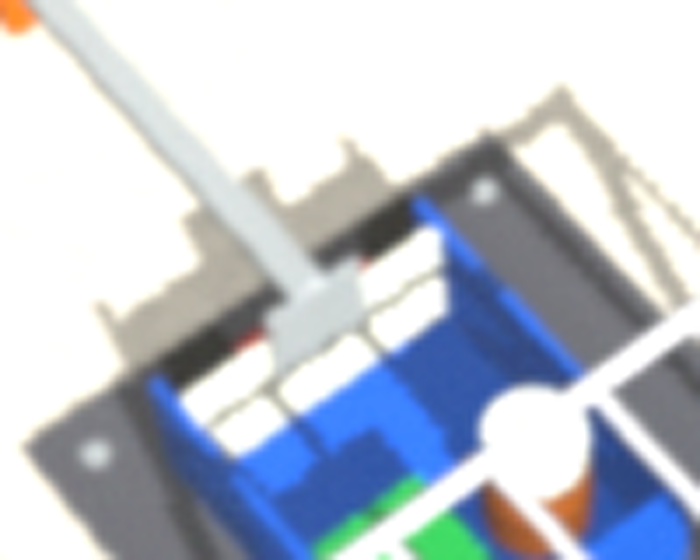

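Run:
```python
from h import *
np.set_printoptions(precision=4,suppress=True)
c=imaging.camera("top");s=imaging.camera("scene")
a=c["frame"][:,:,::-1];a=np.clip(a*2.2,0,255).astype(np.uint8)
cv2.imwrite("pics/q.png",cv2.resize(a[184:240,316:352],None,fx=14,fy=14,interpolation=cv2.INTER_NEAREST)[:,:600])
# white lip fit in both cams
for n,cam,(x0,y0,x1,y1) in (("top",c,(318,185,340,240)),("scene",s,(250,235,300,285))):
    im=cam["frame"][y0:y1,x0:x1].astype(int)
    m=(im.min(2)>(105 if n=="top" else 130))&(im.max(2)-im.min(2)<50)
    ys,xs=np.nonzero(m);print(n,m.sum())
    cv2.imwrite(f"pics/q_{n}.png",cv2.resize((m*255).astype(np.uint8),None,fx=8,fy=8,interpolation=cv2.INTER_NEAREST))
```

```text
top 36
scene 427
```

View pics/q.png

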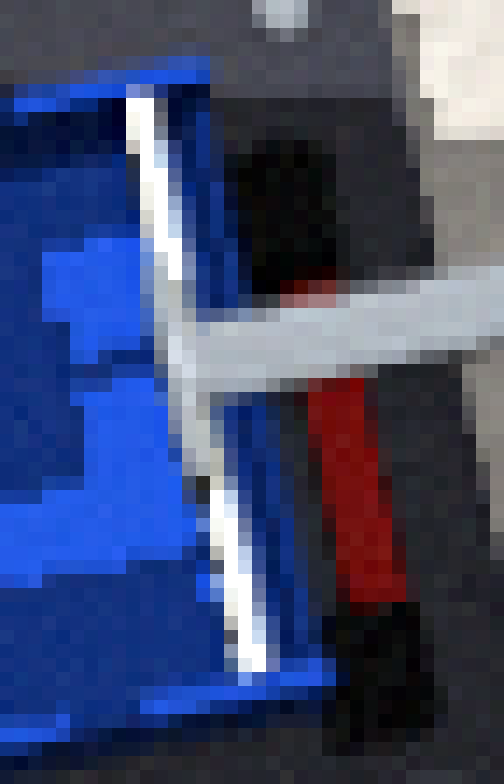

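Run:
```python
from h import *
np.set_printoptions(precision=4,suppress=True)
c=imaging.camera("top")
f=lambda u,v:(316+u/14-.5,184+v/14-.5)
def line(n,a,b,z):
    A=pl(c,f(*a),z);B=pl(c,f(*b),z);d=A-B
    M=(A+B)/2; r=M[:2]-[.533,.165]; X=np.array([-.172,.985]);Y=np.array([-.985,-.172])
    print(n,"angle",np.degrees(np.arctan2(d[1],d[0])),"mid rack",r@X,r@Y,"len",np.linalg.norm(d))
line("lip",(140,88),(254,676),.066)
line("lip left edge",(126,88),(238,676),.066)
line("frontwall outer",(222,130),(322,656),.034)
line("side ends",(212,60),(338,672),.066)
line("stops outer/front strip R",(364,380),(408,602),.010)
o=ctrl.get_obs();print(o["time_s"],o["wrist_force"])
```

```text
lip angle 9.366751710438455 mid rack -0.14640785983191656 -0.013606086650405554 len 0.11257651733711188
lip left edge angle 9.19568083625816 mid rack -0.14367315273627088 -0.01415317702000996 len 0.11251579984344434
frontwall outer angle 9.089156020368025 mid rack -0.16152410405796988 -0.013401797879634478 len 0.10341737239039869
side ends angle 9.939502858856208 mid rack -0.16122968203641583 -0.013740126255280115 len 0.11746387065472318
stops outer/front strip R angle 9.451654476517964 mid rack -0.18084185631167984 0.006612807904045797 len 0.04443055532557195
17.0333 [-1.499  10.2258 -3.698 ]
```

Held at about 10 N. By measurement the front is at rack x≈-0.161 (stop faces -0.160), y≈-14 mm, and angle 9.1–9.9° against the rack's 9.5–9.9°. Now unloading and unhooking.

Request:
step_arm --series '[[[0,0,0],[0,0,-0.001],0.0],[[0,0,0],[0,0,-0.002],0.0],[[0,0,0],[0,0,-0.003],0.0],[[0,0,0],[0,0,-0.004],0.0],[[0,0,0],[0,0,-0.005],0.0],[[0,0,0],[0,0,-0.004],0.0],[[0,0,0],[0,0,-0.002],0.0],[[0,0,0],[0,0,0],0.0]]'

```text
time_s: 17.7
tool_pos: [0.6011, -0.1494, 0.2324]
tool_rot: [0.847, 1.571, -0.55]
wrist_force: [-0.1, -0.4, -2.4]
opening: 0.0224
```

```bash
python3 st.py
python3 - <<'E'
from h import *
for n,(x0,y0,w,h) in (("scene",(230,210,100,80)),("top",(280,180,100,80))):
    a=imaging.camera(n)["frame"][:,:,::-1]
    cv2.imwrite(f"pics/r_{n}.png",cv2.resize(np.clip(a*1.4,0,255).astype(np.uint8)[y0:y0+h,x0:x0+w],None,fx=7,fy=7,interpolation=cv2.INTER_CUBIC))
E
```

```text
t 17.7 grasp [ 0.6011 -0.1495  0.0774] hookyaw 99.95395266158097 
 [[ 0.0002  0.9849  0.1729]
 [-0.0001  0.1729 -0.9849]
 [-1.      0.0002  0.0002]] 
F [-0.1197 -0.3635 -2.4067] M [-0.0637  0.0476  0.0104] open 0.022351584140004713 q [ 0.7146  0.7437 -0.7168  1.7405  0.6082  0.8924 -0.0938]
```

View pics/r_top.png

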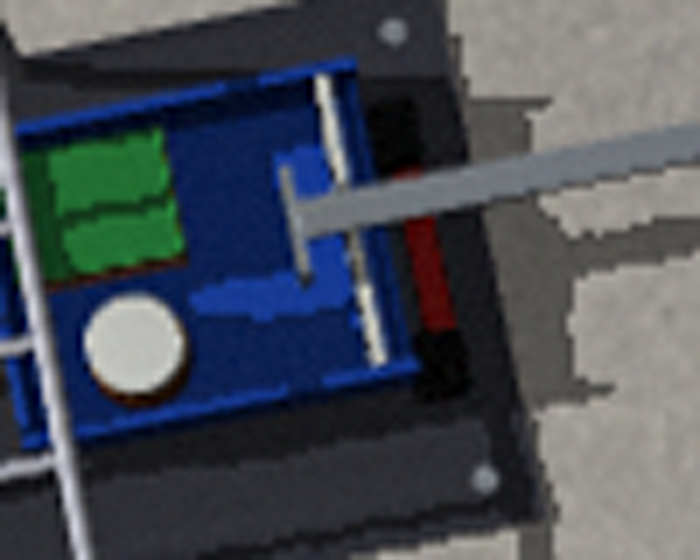

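The blade is about 17 mm behind the lip and the carton hasn't moved. Lifting straight up, then backing out.

Request:
step_arm --series '[[[0,0,0],[-0.003,0,0],0.0],[[0,0,0],[-0.006,0,0],0.0],[[0,0,0],[-0.01,0,0],0.0],[[0,0,0],[-0.012,0,0],0.0],[[0,0,0],[-0.012,0,0],0.0],[[0,0,0],[-0.01,0,0],0.0],[[0,0,0],[-0.007,0,0],0.0],[[0,0,0],[0,0,0.005],0.0],[[0,0,0],[0,0,0.01],0.0],[[0,0,0],[0,0,0.015],0.0]]'

```text
time_s: 18.63
tool_pos: [0.6062, -0.1794, 0.2921]
tool_rot: [-2.199, 1.57, 2.688]
wrist_force: [-0.0, -0.7, -2.2]
opening: 0.0224
```

Request:
step_arm --series '[[[0,0,0],[0,0,0.02],0.0],[[0,0,0],[0,-0.01,0.02],0.0],[[0,0,0],[0,-0.02,0.02],0.0],[[0,0,0],[0,-0.025,0.02],0.0],[[0,0,0],[0,-0.025,0.015],0.0],[[0,0,0],[0,-0.025,0.015],0.0],[[0,0,0],[0,-0.025,0.01],0.0],[[0,0,0],[0,-0.02,0.005],0.0],[[0,0,0],[0,-0.01,0],0.0],[[0,0,0],[0,0,0],0.0]]'

```text
time_s: 19.47
tool_pos: [0.4671, -0.3329, 0.2911]
tool_rot: [-1.773, 1.567, 3.107]
wrist_force: [-0.3, 0.4, -2.4]
opening: 0.0222
```

Request:
step_arm --series '[[[4,0,0],[0,0,0],0.0],[[7,0,0],[0,0,0],0.0],[[7,0,0],[0,0,0],0.0],[[7,0,0],[0,0,0],0.0],[[7,0,0],[0,0,0],0.0],[[7,0,0],[0,0,0],0.0],[[7,0,0],[0,0,0],0.0],[[7,0,0],[0,0,0],0.0],[[7,0,0],[0,0,0],0.0],[[7,0,0],[0,0,0],0.0]]'

```text
time_s: 20.3
tool_pos: [0.4717, -0.3291, 0.2921]
tool_rot: [-3.115, 1.569, 0.597]
wrist_force: [-0.5, 0.1, -1.4]
opening: 0.0224
```

Request:
step_arm --series '[[[7,0,0],[0,0,0],0.0],[[7,0,0],[0,0,0],0.0],[[7,0,0],[0,0,0],0.0],[[7,0,0],[0,0,0],0.0],[[5,0,0],[0,0,0],0.0],[[2,0,0],[0,0,0],0.0],[[0,0,0],[0,0,0],0.0],[[0,0,0],[0,0,0],0.0]]'

```text
time_s: 20.97
tool_pos: [0.4713, -0.3292, 0.292]
tool_rot: [-2.298, 1.57, 0.811]
wrist_force: [-0.1, 0.1, -2.5]
opening: 0.0225
```

```bash
python3 st.py
```

```text
t 20.9667 grasp [ 0.4714 -0.3291  0.137 ] hookyaw -1.8894980027442616 
 [[ 0.0005 -0.033  -0.9995]
 [ 0.0005 -0.9995  0.033 ]
 [-1.     -0.0005 -0.0005]] 
F [-0.0693  0.1251 -2.4948] M [ 0.019   0.0626 -0.0226] open 0.022499195613986726 q [ 0.8563  0.4983 -0.3748  1.8374  0.2343  0.8491 -1.2365]
```

Run:
```python
from h import *
for n,(x0,y0,w,h) in (("scene",(150,80,160,130)),("top",(410,140,110,130))):
    a=imaging.camera(n)["frame"][:,:,::-1]
    cv2.imwrite(f"pics/s_{n}.png",cv2.resize(a[y0:y0+h,x0:x0+w],None,fx=4.5,fy=4.5,interpolation=cv2.INTER_CUBIC))
```

```text
(no output)
```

View pics/s_scene.png

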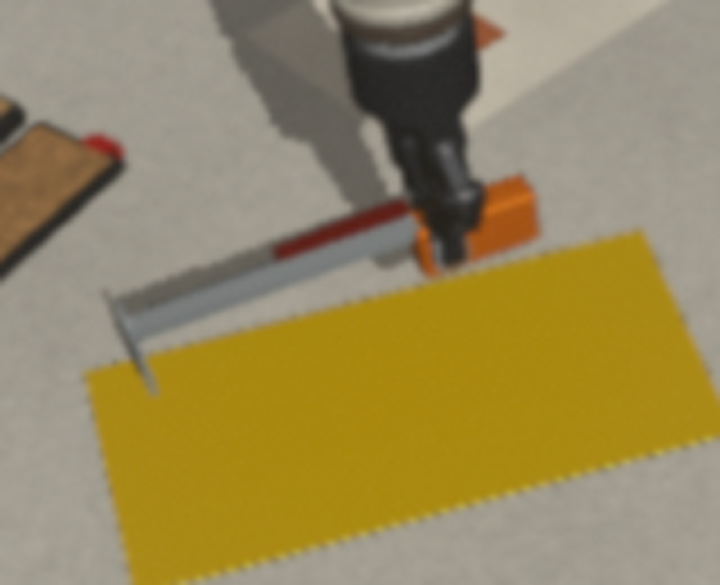

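View pics/s_top.png

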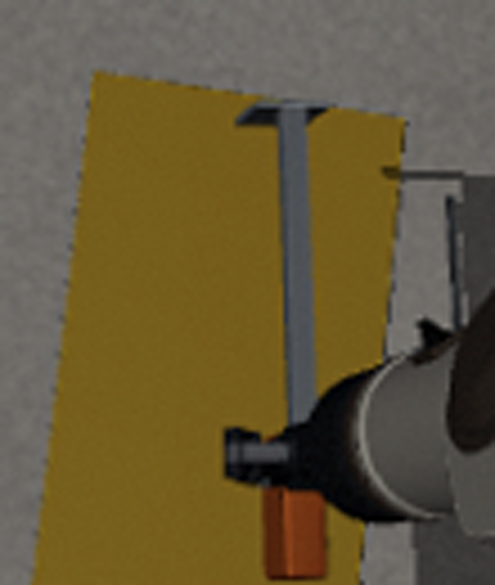

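Request:
step_arm --series '[[[0,0,0],[0.005,-0.004,0.006],0.0],[[0,0,0],[0.015,-0.004,0.007],0.0],[[0,0,0],[0.02,-0.004,0.007],0.0],[[0,0,0],[0.02,0,0],0.0],[[0,0,0],[0.015,0,0],0.0],[[0,0,0],[0.012,0,0],0.0],[[0,0,0],[0.006,0,0],0.0],[[0,0,0],[0.004,0,0],0.0],[[0,0,0],[0.002,0,0],0.0],[[0,0,0],[0,0,0],0.0]]'

```text
time_s: 21.9
tool_pos: [0.4508, -0.3176, 0.1934]
tool_rot: [2.865, 1.57, -0.313]
wrist_force: [-0.0, -0.2, -2.1]
opening: 0.0221
```

```bash
python3 st.py
```

```text
t 21.9 grasp [ 0.4509 -0.3176  0.0384] hookyaw -2.0946658476991926 
 [[ 0.0005 -0.0366 -0.9993]
 [-0.0002 -0.9993  0.0366]
 [-1.      0.0001 -0.0005]] 
F [-0.0324 -0.1525 -2.1134] M [ 0.0096  0.0591 -0.0423] open 0.02213731079983124 q [ 0.8181  0.6165 -0.3192  1.9336  0.3092  0.6383 -1.3037]
```

Request:
step_arm --series '[[[0,0,0],[0.002,0,0],0.0],[[0,0,0],[0.0015,0,0],0.0],[[0,0,0],[0.001,0,0],0.0],[[0,0,0],[0,0,0],0.0]]'

```text
time_s: 22.23
tool_pos: [0.4506, -0.3176, 0.1889]
tool_rot: [2.377, 1.57, -0.801]
wrist_force: [-0.8, 0.1, -2.3]
opening: 0.0221
```

Request:
step_arm --series '[[[0,0,0],[0.001,0,0],0.0],[[0,0,0],[0.001,0,0],0.0],[[0,0,0],[0,0,0],0.0]]'

```text
time_s: 22.48
tool_pos: [0.4507, -0.3176, 0.1869]
tool_rot: [2.508, 1.57, -0.671]
wrist_force: [-0.8, 0.3, -1.3]
opening: 0.0224
```

```bash
python3 st.py
```

```text
t 22.4833 grasp [ 0.4508 -0.3177  0.0319] hookyaw -2.099245779363996 
 [[ 0.0004 -0.0366 -0.9993]
 [-0.0003 -0.9993  0.0366]
 [-1.      0.0003 -0.0004]] 
F [-0.7764  0.3377 -1.2848] M [-0.0476  0.0436  0.0108] open 0.022371162287632872 q [ 0.8142  0.6272 -0.3142  1.9348  0.3146  0.6264 -1.3082]
```

Request:
step_arm --series '[[[0,0,0],[0.0007,0,0],0.0],[[0,0,0],[0,0,0],0.0]]' --force 40

```text
time_s: 22.65
tool_pos: [0.4508, -0.3176, 0.1869]
tool_rot: [1.859, 1.57, -1.319]
wrist_force: [-2.0, 0.9, 6.8]
opening: 0.0225
```

Request:
step_arm --series '[[[0,0,0],[0,0,0],0.023],[[0,0,0],[0,0,0],0.026],[[0,0,0],[0,0,0],0.03],[[0,0,0],[0,0,0],0.04],[[0,0,0],[0,0,0],0.05],[[0,0,0],[0,0,0],0.06],[[0,0,0],[0,0,0],0.06]]'

```text
time_s: 23.23
tool_pos: [0.4506, -0.3175, 0.1859]
tool_rot: [-1.388, 1.571, 1.717]
wrist_force: [0.3, 0.8, 0.1]
opening: 0.0598
```

Request:
step_arm --series '[[[0,0,0],[-0.004,0,0],0.06],[[0,0,0],[-0.01,0,0],0.06],[[0,0,0],[-0.015,0,0],0.06],[[0,0,0],[-0.02,0,0],0.06],[[0,0,0],[-0.025,0,0],0.06],[[0,0,0],[-0.025,0,0],0.06],[[0,0,0],[-0.025,0,0],0.06],[[0,0,0],[-0.02,0,0],0.06],[[0,0,0],[-0.01,0,0],0.06],[[0,0,0],[0,0,0],0.06]]'

```text
time_s: 24.07
tool_pos: [0.4515, -0.318, 0.3432]
tool_rot: [2.495, 1.565, -0.684]
wrist_force: [-0.0, -0.6, 0.2]
opening: 0.0603
```

```bash
python3 st.py
python3 - <<'E'
from h import *
for n in ("scene","top"):
    a=imaging.camera(n)["frame"][:,:,::-1]
    cv2.imwrite(f"pics/t_{n}.png",a)
a=cv2.imread("pics/t_top.png");cv2.imwrite("pics/t_c.png",cv2.resize(a[130:320,230:540],None,fx=2.5,fy=2.5,interpolation=cv2.INTER_CUBIC))
a=cv2.imread("pics/t_scene.png");cv2.imwrite("pics/t_d.png",cv2.resize(a[110:350,150:410],None,fx=2.4,fy=2.4,interpolation=cv2.INTER_CUBIC))
E
```

```text
t 24.0667 grasp [ 0.4521 -0.3185  0.1882] hookyaw -2.102522655026555 
 [[ 0.0044 -0.0367 -0.9993]
 [-0.0036 -0.9993  0.0367]
 [-1.      0.0034 -0.0045]] 
F [-0.0055 -0.6146  0.2143] M [ 0.0341 -0.0011  0.017 ] open 0.06033959246085691 q [ 0.8913  0.393  -0.4033  1.86    0.1912  0.9205 -1.2074]
```

View pics/t_c.png

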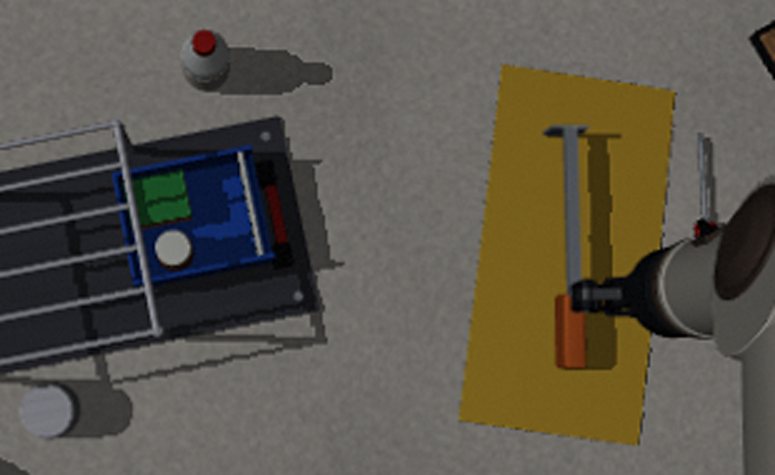

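View pics/t_d.png

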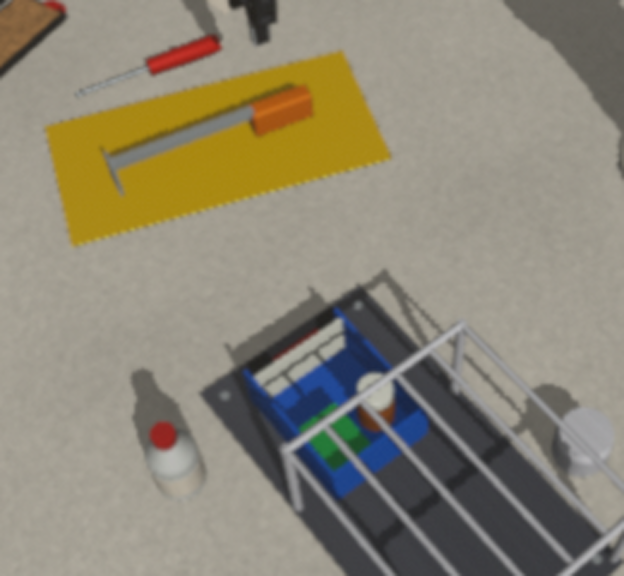

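The hook stands upright on the mat (top crop 570,250) and is released. The carton is on the stops (265,205) with the jar standing, and the bottle, tin and screwdriver are in place. One last numeric check of the carton before handing in.

Run:
```python
from h import *
c=imaging.camera("top")
a=np.clip(c["frame"][:,:,::-1]*2.2,0,255).astype(np.uint8)
cv2.imwrite("pics/u.png",cv2.resize(a[184:240,316:352],None,fx=14,fy=14,interpolation=cv2.INTER_NEAREST)[:,:600])
b=cv2.imread("pics/scene0.png").astype(int);d=cv2.imread("pics/t_scene.png").astype(int)
for n,(x,y,X,Y) in dict(flask=(205,275,240,322),tin=(378,270,412,312),driver=(178,120,246,155)).items():
    print(n,"mean abs diff",np.abs(b[y:Y,x:X]-d[y:Y,x:X]).mean().round(2))
```

```text
flask mean abs diff 1.19
tin mean abs diff 1.15
driver mean abs diff 2.04
```

View pics/u.png

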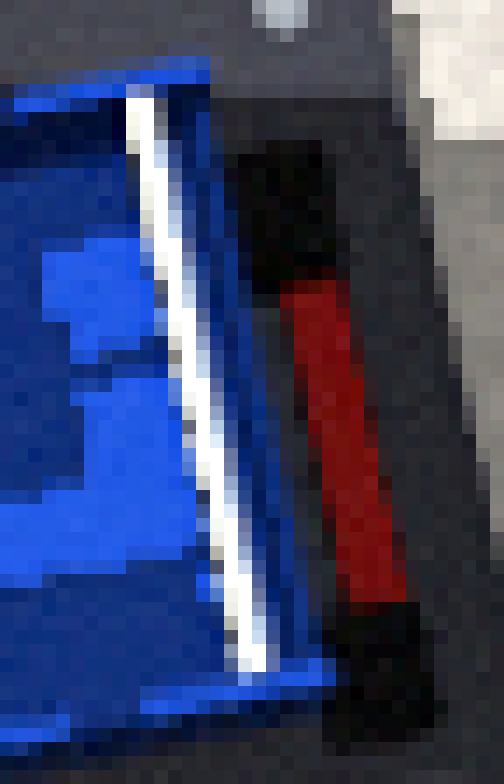

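The carton pixels are the same as during the pull (lip 140,90–252,672; front against both black stops at 240,220 and 330,660), so it stayed home. Handing in.

```bash
python3 -c "
from rig import finish_job
print(finish_job())"
```

```text
the job is handed in; nothing more can be done
None
```

I handed the job in at about 24 s of the 67 s allowed. `finish_job` gives no verdict, so this rests on my own checks.

**What I did:** I gripped the orange hook and took it in under the shelf with about 13 mm clear of the rods and 18 mm over the lip. I dropped the blade behind the white panel and dragged the carton out at about 4 N, turning it square on the way. I then crept it onto the stops and held a steady pull of about 10 N, peaking near 11 N, for over half a second. After that I unhooked, stood the hook back on the mat and let go.

**Last checks:**
- **Carton:** the front measured at rack x ≈ -161 mm, with the stop faces at -160 mm and about 2 mm of camera error. It sat about 14 mm off centre and square within about 1°. The picture after unhooking matched the one taken during the pull.
- **Jar and hook:** the jar is upright in the carton. The hook stands upright on the mat, released, with handle and blade inside the mat's edges. Both were judged by eye from the pictures.
- **Bottle, tin and screwdriver:** all look unmoved compared with the first pictures.

**Disagreement:** the separate squareness estimates spread from 9.1° to 9.9°, against 9.5° to 9.9° for the rack. That is within pixel error and under the 2° limit.

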